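# Put the two service wrenches back into their snap-in recesses on the sloping tool rest

## Task

The microscopes have been adjusted: put both wrenches back into their own cutouts in the sloping tool rest, each turned the way its cutout is shaped, and press both ends of each down past the spring catches until it is fully home. The strips with the cutouts have some sideways play, so feel for the cutouts and press gently, without forcing, and leave the other things on the bench where they are.

Things in the scene. Friction and masses are not known exactly. Their poses are not given: they have to be found in the camera images.
- wrench_large: The larger of two steel combination wrenches, 164 mm long, 90 to 145 g, lying flat. Origin on its underside midway between the head centres; +x to the ring end, -x to the open forked end, z up. Heads: 12 mm thick (z 0 to 12), centred at x = +68 and -68 mm. Shaft 12 mm wide, z 2 to 9 mm; its flanks are flat within 18 mm of the middle (grip there), farther out it is oval.
- wrench_small: The smaller of two steel combination wrenches, 136 mm long, 60 to 100 g, lying flat. Origin on its underside midway between the head centres; +x to the ring end, -x to the open forked end, z up. Heads: 12 mm thick (z 0 to 12), centred at x = +57 and -57 mm. Shaft 11 mm wide, z 2 to 9 mm; its flanks are flat within 18 mm of the middle (grip there), farther out it is oval.
- wrench_large_ring (a point): centre of the larger wrench's ring head (22 mm across, with a through hole 13 mm wide), on its underside
- wrench_large_open (a point): centre of the larger wrench's open head (29 mm across; the jaw opens skewed by 15 degrees, so the wrench fits only this face up), on its underside
- wrench_small_ring (a point): centre of the smaller wrench's ring head (18 mm across, with a through hole 10 mm wide), on its underside
- wrench_small_open (a point): centre of the smaller wrench's open head (23 mm across, skewed like the larger one's), on its underside
- cradle: Sloping cradle of the white tool rest (224 mm wide, 160 mm deep, 105 mm high at the back, fixed to the bench). It slopes at 30 degrees, low edge toward the robot: x points up the slope, y level to the left, z squarely out of the slope; tools go in along -z, so 30 degrees from vertical. Origin: middle of the floor of the recesses. The face of the grey insert is at z = +11 mm.
- insert_face (a point): Middle of the grey insert's face (cradle x 0, y 0, z 11 mm). The insert is two loose strips, 196 mm long, one for each wrench (joint between them at cradle x -24 mm). Each may stand up to 7 mm to either side along the cradle's y, recess and all. This is not reported (the points stay with the cradle): find it by touch or by eye. About 8 N along y slides a strip; along x it cannot move.
- bed_large (a point): Middle of the larger wrench's recess, on its floor (cradle x -48 mm, y 0), strip centred. The recess runs along the cradle's y, is 11 mm deep and follows the wrench's outline with 1.5 mm to spare, its long edges chamfered by 1 mm. Ring head at cradle y +68 mm, open head at y -68 mm. Home: wrench underside on this floor, heads 1 mm above the insert's face.
- bed_small (a point): Middle of the smaller wrench's recess, on its floor (cradle x 0, y 0), strip centred; made like the other but the other way about: ring head at cradle y -57 mm, open head at y +57 mm. Up the slope from it, at cradle x +49 mm, a screwdriver (fixed in the strip) lies in a third recess, its top 16 mm above the floor.
- trough (a point): Middle of the floor of the finger trough (cradle x 0, y 0, z -3.5 mm), strips centred. The trough is 40 mm wide along y and crosses all the rows up and down the slope, so that fingers that hold a wrench by its middle can go down beside it.
- catches (a point): Point over the small recess (cradle x 0, y +36, z 8 mm). In each recess's walls, beside each end of the shaft (44 mm from the middle for the larger, 36 mm for the smaller), a pair of sprung steel balls catches the shaft: a wrench just lying on them stands about 5 mm too high; each end must be pushed past its pair (some 3 to 10 N) until it snaps down. Press on the heads.
- petri_dish: round clear lidded dish, 59 mm across and 15 mm high, lying flat; origin in the middle of its underside. A bystander near the work.
- vial: brown glass vial with a black cap, 23 mm across and 57 mm high, standing; origin in the middle of its underside. A bystander.
- dropper_bottle: small brown dropper bottle with a black rubber bulb, 33 mm across and 102 mm high, standing; origin in the middle of its underside. A bystander.
- timer: white lab timer, 64 x 64 x 19 mm, lying flat; origin in the middle of its underside. A bystander.
- slide_box: dark green slide box, 65 x 85 x 30 mm, lying flat, lid shut; origin in the middle of its underside. A bystander.

How it is judged:
At the end, for the whole second after the job is handed in: Each wrench rests fully home in its own recess, ring and open ends on the proper sides: both head centres within 4 mm of the recess's centre line, within 10 mm along it of their place with the strip centred (covers its play), and under 1.8 mm above the recess floor (x of wrench_large_ring in the frame of cradle between -0.052 and -0.044 m and y of wrench_large_ring in the frame of cradle between 0.058 and 0.078 m and z of wrench_large_ring in the frame of cradle between -0.002 and 0.0018 m and x of wrench_large_open in the frame of cradle between -0.052 and -0.044 m and y of wrench_large_open in the frame of cradle between -0.078 and -0.058 m and z of wrench_large_open in the frame of cradle between -0.002 and 0.0018 m and linear speed of each of wrench_large, wrench_small below 0.02 m/s and x of wrench_small_ring in the frame of cradle between -0.004 and 0.004 m and y of wrench_small_ring in the frame of cradle between -0.067 and -0.047 m and z of wrench_small_ring in the frame of cradle between -0.002 and 0.0018 m and x of wrench_small_open in the frame of cradle between -0.004 and 0.004 m and y of wrench_small_open in the frame of cradle between 0.047 and 0.067 m and z of wrench_small_open in the frame of cradle between -0.002 and 0.0018 m); the robot touches nothing.
It fails at once if a bystander (dish, vial, dropper bottle, timer, slide box) is shifted by more than 25 mm (distance of any of petri_dish, vial, dropper_bottle, timer, slide_box from where it was at the start of the episode above 0.025 m).
It fails at once if the tool rest is struck or pressed with more than 90 N (contact force between cradle and anything else above 90 N).
It also fails if it takes over 72 s, if anything falls off the work surface, if the arm or the gripper's body presses on something with over 40 N, if the wrist force passes 120 N, or if a joint passes its speed limit or range.

## Robot

A 6-joint arm with a two-finger parallel gripper is mounted at the origin on a cart in front of the work surface, level with it; the furniture and walls round the work are solid. World frame = base frame: x ahead of the robot, y to its left, z up, the work surface at z = 0. Lengths are in m, angles in rad, forces in N, time in s.
With the tool pointing down it reaches from about 0.375 to 0.9 m from the base axis. Payload 3.1 kg.
Tool frame: the origin (TCP) lies midway between the tips of the shut fingers; the grasp point (between the pads) lies 19 mm behind it; z points along the fingers, x is the direction in which the jaws open and shut, and the axes are right-handed (so a half turn about z gives the same grasp; the last joint's range is limited). The gripper opens to 85 mm and grips with 20 to 120 N. Pads are 22 mm wide; open, the fingers measure 114 mm over their backs; the gripper's body (76 mm by 85 mm) begins 54 mm behind the grasp point. The pads swing forward as they close: fully open they stand 13 mm farther back than shut.
Start: joints at [-1.292, 0.527, 1.433, -0, 1.181, -0.178], TCP at [0.276, -0.561, 0.231] pointing down, gripper open.
Joint ranges: [-3.08, 3.08], [-0.75, 2.2], [0.22, 2.44], [-1.43, 4.57], [0, 2.65], [-2.85, 2.85]. Speed limits (rad/s): [2.79, 2.79, 3.14, 3.14, 3.14, 3.14].

## Interface

Orientations are given as [roll, pitch, yaw] about the fixed x, y, z axes, in that order (R = Rz(yaw) Ry(pitch) Rx(roll)).
In Python, from cell import env, optics, ticket, models gives the robot as it stands. The module is installed in compiled form; this text tells all that it offers.
- The arm moves only by the tool drive_tool, never from a script. Its argument "steps" is one flat list of numbers, 6 for each row, row after row: the shift along the tool's x, y, z in mm, then the turn, a rotation vector about the tool's x, y, z in degrees. A call has 1 to 5 rows; each row is the pose to reach, as a shift and turn from the pose commanded when the call began, along the tool's axes at that moment; what a row does not reach only later rows make up. A row lasts 1/10 s, in which the tool goes at most 50 mm and 8.59 degrees, less where a joint would pass 70% of its speed; a pose out of reach is approached as far as the arm can. A call with a gripper value outside its range is refused whole. "fingers" is the closure in counts, from 0 (fully open) to 255 (shut), set as the call begins (left out, the last holds). The fingers move at their own pace and stop on an object; "newtons" is the grip in N (left out, the last holds). Time passes only in rows, so rows that repeat a pose let the fingers close. It gives the time, the measured TCP pose, the force and the opening at its end, in the units of the state.
- env.read_state(): the state, without advancing time (a new reading comes with each control period).
- optics.grab_frame(name): name is "scene" or "side" or "wrist"; returns a dict with "img" (400x640x3 uint8, red, green, blue), "range_z" (400x640 float32, m along the optical axis (not along the pixel's ray), 0 where there is no reading), "fx", "fy", "cx", "cy" (pixels), "eye" and "orientation" of the camera in the world. Camera axes: x right, y down, z forward; pixel columns grow to the right and rows downward; lengths in m; the calibration is good to about 2 mm. The wrist camera is an equidistant fisheye: a pixel r from the principal point sees the ray r / f radians off the axis. A picture is of the moment at which its call begins.
- ticket.job_done(): hands the job in, once; it reports no verdict.
Trained networks look in the newest picture that a camera, given by its name, has taken for a name from the list of things; names that differ only in an ending like _2 or _b are one class to them, and where a whole thing is asked for, a point or a joint stands for the part that bears it (a point fixed in the world has none). Each returns a list of dicts, best first, with "p" (0 to 1); they miss things now and then, are a little off and sometimes report something else, mostly with a low value. They report only what shows in the picture. A call takes as long as a camera call.
- models.look_for(camera, target): "extent" ([left, top, right, bottom] as shares, 0 to 1, of the picture: columns of its width, rows of its height, round what is visible of it).
- models.outline_of(camera, target): "pixels" (400x640 bool, what is visible of it) and "extent" ([left, top, right, bottom] as shares, 0 to 1, of the picture: columns of its width, rows of its height, round what is visible of it).
The state is a dict: "time_s": time; "qpos": joint angles; "dq": joint speeds; "effort": joint torques, N m; "eef_pos": TCP position; "ee_rot": TCP orientation; "ft_force": force on the tool from outside, world axes, zero at the start; "ft_torque": the same for the moment, N m; "width": opening from 0.0 (shut) to 1.0 (fully open).
Only numpy, scipy, OpenCV 4.12 (cv2) and the standard library are available. Lean on these libraries where they do the work, as an engineer would, in place of code of your own. Each camera call takes 0.05 s, during which the arm holds its last target.

## Working session

There is one attempt and no reset: what is moved stays moved. The work goes in short steps, Python scripts to look and compute and a tool call to move; the robot and the scene stay as the last step left them, time stands still between calls to the robot, and variables do not carry over. Pictures are saved under pics/ and viewed, and the job is handed in when it is done.

Besides the shell and the picture viewer there is one more tool, called after "Emit:" as a command line: name --argument value ..., lists and objects as JSON in quotes. drive_tool: Moves the arm, as the interface text tells. Its arguments: {"type":"object","properties":{"steps":{"type":"array","items":{"type":"number"}},"fingers":{"type":"number"},"newtons":{"type":"number"}},"required":["steps"]}

```bash
mkdir -p pics; ls; cat > h.py <<'E'
import numpy as np, cv2
from scipy.spatial.transform import Rotation as R
from cell import env, optics, ticket, models
def save(f,name,crop=None,scale=1):
    im=f["img"][:,:,::-1]
    if crop: im=im[crop[1]:crop[3],crop[0]:crop[2]]
    if scale!=1: im=cv2.resize(im,None,fx=scale,fy=scale,interpolation=cv2.INTER_CUBIC)
    cv2.imwrite("pics/"+name,im)
E
python3 - <<'E'
from h import *
s=env.read_state(); print(s)
for n in ("scene","side","wrist"):
    f=optics.grab_frame(n); save(f,n+"0.png"); print(n,f["fx"],f["fy"],f["cx"],f["cy"],f["eye"],f["orientation"])
    np.savez(n+"0.npz",**{k:np.array(v) for k,v in f.items()})
E
```

```text
pics
{'time_s': 0.0, 'qpos': array([-1.29247817e+00,  5.28447868e-01,  1.43393209e+00, -2.85361987e-05,
        1.18139096e+00, -1.78542406e-01]), 'dq': array([ 0.00010969, -0.00069628,  0.00082654,  0.00082345,  0.00014417,
       -0.00108668]), 'effort': array([-1.47728391e-03, -4.42349732e+01, -1.78026187e+01, -3.04783598e-04,
        8.46353068e-03,  3.05708525e-06]), 'eef_pos': array([ 0.27549965, -0.5601898 ,  0.23033539]), 'ee_rot': array([-3.14123176e+00,  2.14831310e-03, -1.11392451e+00]), 'ft_force': array([-0.003743  , -0.43560671, -0.73908093]), 'ft_torque': array([-0.02539667,  0.01980337, -0.04948213]), 'width': 0.9999675431438617}
scene 424.25751415740683 424.25751415740683 318.92916251243236 196.13999931628746 [0.24730094 0.76179751 0.7716417 ] [-2.38298755  0.01012732 -2.75046061]
side 418.89536439199156 418.89536439199156 315.6164768963746 208.3025642244799 [0.18710483 0.96532481 0.62882183] [-2.14045482  0.01337628 -2.78850564]
wrist 309.70691628693146 309.70691628693146 314.28686442083495 197.98029071851522 [ 0.34808655 -0.52455201  0.37251019] [ 2.82362450e+00  2.48852059e-03 -1.11394431e+00]
```

View pics/scene0.png

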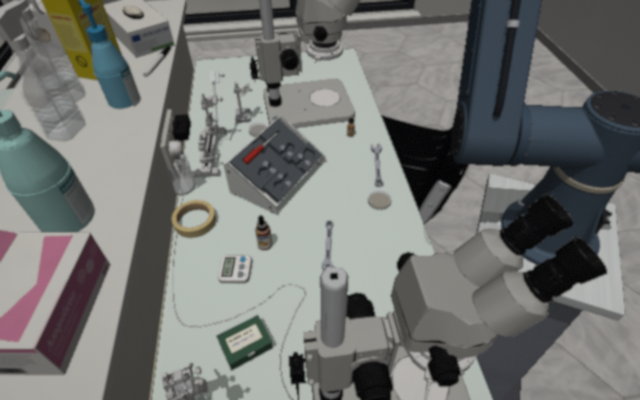

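View pics/side0.png

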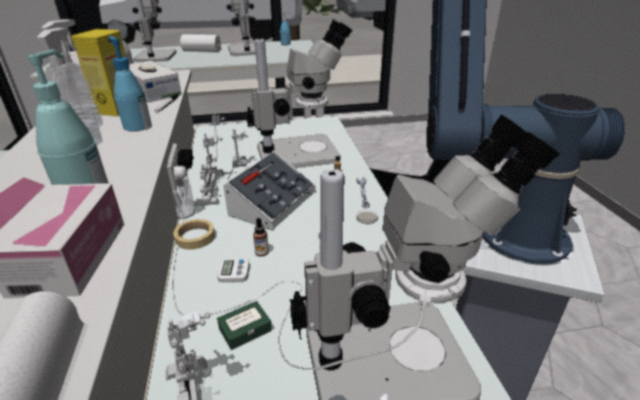

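View pics/wrist0.png

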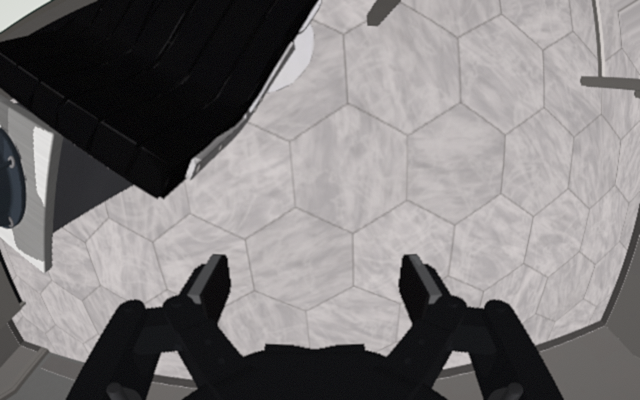

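```bash
cat >> h.py <<'E'
def load(n):
    d=np.load(n+".npz"); return {k:(d[k] if d[k].ndim else float(d[k])) for k in d.files}
def Rm(o): return R.from_euler('xyz',o).as_matrix()
def cloud(f):
    v,u=np.mgrid[0:400,0:640]; z=f["range_z"]
    p=np.stack([(u-f["cx"])/f["fx"]*z,(v-f["cy"])/f["fy"]*z,z],-1)
    return p@Rm(f["orientation"]).T+f["eye"]
def cloud_fish(f):
    v,u=np.mgrid[0:400,0:640]; z=f["range_z"]
    dx=(u-f["cx"])/f["fx"];dy=(v-f["cy"])/f["fy"];th=np.hypot(dx,dy)+1e-9
    t=np.tan(np.minimum(th,1.5)); p=np.stack([dx/th*t*z,dy/th*t*z,z],-1)
    return p@Rm(f["orientation"]).T+f["eye"]
E
python3 - <<'E'
from h import *
f=load("scene0"); P=cloud(f)
g=optics.grab_frame("scene")
for t in ["wrench_large","wrench_small","cradle","petri_dish","vial","dropper_bottle","timer","slide_box"]:
    r=models.outline_of("scene",t)
    for d in r[:3]:
        m=d["pixels"]&(f["range_z"]>0); q=P[m]
        if len(q)==0: continue
        print(t,round(d["p"],2),np.round(np.array(d["extent"])*[640,400,640,400]),m.sum(),"med",np.median(q,0).round(3),"min",q.min(0).round(3),"max",q.max(0).round(3))
save(f,"s_crop.png",(200,110,420,290),3.5)
# table plane check
for (u,v) in [(350,200),(290,250),(230,300),(400,200)]: print(u,v,P[v,u].round(4))
E
```

```text
wrench_large 0.53 [368. 147. 382. 193.] 277 med [ 0.427 -0.056  0.007] min [ 0.398 -0.152 -0.004] max [0.466 0.006 0.013]
wrench_small 0.62 [323. 219. 337. 271.] 263 med [0.457 0.225 0.008] min [ 0.43  0.16 -0.  ] max [0.483 0.291 0.014]
cradle 0.87 [223. 116. 323. 215.] 5308 med [0.662 0.096 0.061] min [ 0.569 -0.054 -0.004] max [0.769 0.186 0.111]
petri_dish 0.73 [369. 192. 391. 210.] 391 med [0.39  0.056 0.013] min [ 0.361  0.021 -0.003] max [0.422 0.082 0.018]
timer 0.63 [221. 258. 252. 285.] 823 med [0.613 0.367 0.015] min [ 0.578  0.325 -0.   ] max [0.651 0.399 0.021]
slide_box 0.77 [214. 315. 274. 371.] 1886 med [0.51  0.503 0.029] min [ 0.464  0.435 -0.004] max [0.575 0.551 0.034]
slide_box 0.64 [375. 146. 382. 189.] 223 med [ 0.428 -0.057  0.008] min [ 0.398 -0.144 -0.003] max [0.467 0.006 0.013]
350 200 [ 0.457   0.0714 -0.0008]
290 250 [ 0.5306  0.2656 -0.0012]
230 300 [ 0.591   0.4253 -0.0013]
400 200 [ 0.3422  0.0233 -0.0028]
```

View pics/s_crop.png

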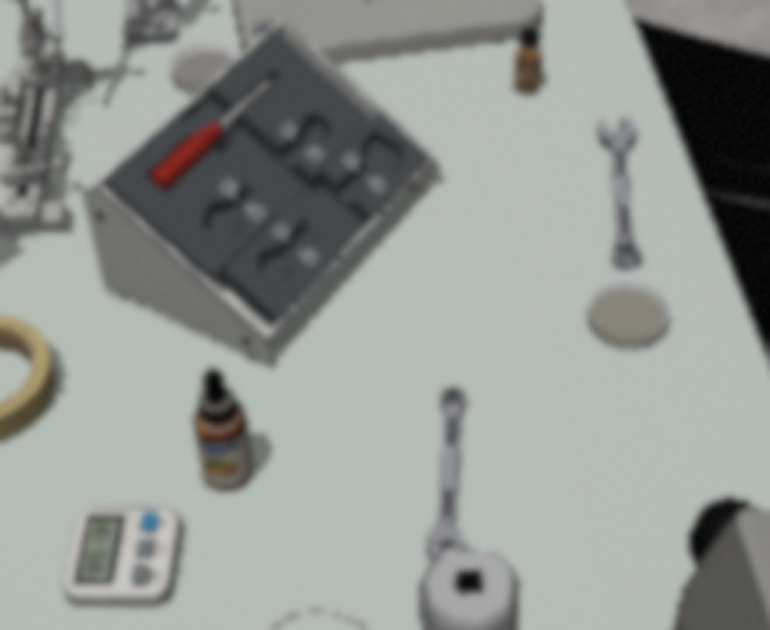

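```bash
python3 - <<'E'
from h import *
f=load("scene0"); P=cloud(f)
g=optics.grab_frame("scene")
r=models.outline_of("scene","cradle")[0]
m=r["pixels"]&(f["range_z"]>0)
q=P[m]; 
# grey dark insert pixels
im=f["img"].astype(int)
sel=m&(im.max(-1)<110)
q=P[sel]
# ransac plane
rng=np.random.default_rng(0);best=None
for i in range(500):
    a=q[rng.choice(len(q),3,False)];n=np.cross(a[1]-a[0],a[2]-a[0]);n/=np.linalg.norm(n)+1e-12
    k=np.abs((q-a[0])@n)<.002
    if best is None or k.sum()>best.sum(): best=k
qq=q[best];c=qq.mean(0);n=np.linalg.svd(qq-c)[2][2];n*=np.sign(n[2])
print(best.sum(),len(q),c,n,"tilt",np.degrees(np.arccos(n[2])),"yaw",np.degrees(np.arctan2(-n[1],-n[0])))
# slope direction frame
z=n;y=np.cross([0,0,1],[-n[0],-n[1],0]);y/=np.linalg.norm(y);x=np.cross(y,z)
L=np.stack([(qq-c)@x,(qq-c)@y],-1)
print("x ext",np.percentile(L[:,0],[.5,2,98,99.5]),"y",np.percentile(L[:,1],[.5,2,98,99.5]))
box=cv2.minAreaRect((L*1000).astype(np.float32));print(box)
E
```

```text
1888 4138 [0.65703298 0.07452252 0.07208011] [-0.4979258   0.08186533  0.86334696] tilt 30.305518164534544 yaw -9.336624284427847
x ext [-0.07800799 -0.07620803  0.06798041  0.06957414] y [-0.11093438 -0.10485432  0.09082229  0.09348244]
((-5.241485595703125, -7.232124328613281), (151.74574279785156, 212.7235565185547), 0.05791550874710083)
```

```bash
python3 - <<'E'
from h import *
f=load("scene0"); P=cloud(f).reshape(-1,3); g=load("side0"); Q=cloud(g).reshape(-1,3)
A=np.concatenate([P,Q]); 
# height map x -0.1..0.9 (up), y -0.7..0.9 (left)
H=np.full((50,80),-1.)
for p in A:
    i=int((p[0]+.1)/.02);j=int((p[1]+.7)/.02)
    if 0<=i<50 and 0<=j<80 and p[2]<0.8: H[i,j]=max(H[i,j],p[2])
np.set_printoptions(linewidth=400)
print("cols y from +0.74 down; cm heights, '.'=none/low")
for i in range(49,-1,-1):
    print("%5.2f "%(-.1+.02*i+.01)+"".join("%3s"%('' if H[i,j]<-.5 else '.' if H[i,j]<.02 else int(H[i,j]*100)) for j in range(72,-1,-1)))
print("      "+"".join("%3d"%int((-.7+.02*j+.01)*100) for j in range(72,-1,-1)))
E
```

```text
cols y from +0.74 down; cm heights, '.'=none/low
 0.89                                24 24 24             23 24 24 24 24 24 24 24 24 24 24 24 24 24 24 24 13 13  2  2 13 15 17 19 19  . 10 12  .  .  .  .  .  .  .  .  .  .  .           .  .  .  .  .                           
 0.87                                24 24             23 24 24 24 24 24 24 24 24 24 24 24 24 24 23 13 13  9  9  8  2 11 14 14 18 18  . 11 12 11 10  .  .  .  2  2  2           .  .  .  .  .  .  .  .  .  .  .  .               
 0.85                                24 34             24 24 24 24 24 24 24 24 24 24 24 24 23 13 12  8  9 10  9  .  .  9  . 13  .  .  . 11 11 16 18 16  2  2  2  2           .  .  .  .  .  .  .  .  .  .  .  .  .               
 0.83                                35 41 44       23 24 24 24 24 24 24 24 24 24 24 24 23 12  9  2  8  9  3  3  .  .  .  .  .  .  .  .  .  9 16 23 23 23  2     2  2  2     .  .  .  .  .  .  .  .  .  .  .  .  .               
 0.81                                36 41 49 49 49 48 24 24 24 24 24 24 24 24 24 23  2  .  .  .  .  .  .  .  .  .  .  .  .  .  .  .  .  . 13  2 23
[... 9774 characters left out ...]
                      
-0.07                                                                                          .  .  .  .  .  6 29 31 32 33 32                                                                                                   
-0.09                                                                                          .  .  .  .  .  .  . 30 32 32 32 32  .  .  .  .                                                                                    
       75 73 71 69 67 65 63 61 59 57 55 53 51 49 47 45 43 41 39 37 35 33 31 29 27 25 23 21 19 17 15 13 11  9  7  5  3  1  0 -2 -4 -6 -8-11-12-14-16-18-20-22-24-26-28-30-32-34-36-38-40-42-44-47-48-51-52-54-56-59-61-62-64-67-69
```

```bash
cat >> h.py <<'E'
def plan(p,rot):
    """shift mm & rotvec deg in the tool axes from the measured pose to p, rot (matrix)"""
    s=env.read_state(); M=Rm(s["ee_rot"])
    d=M.T@(np.array(p)-s["eef_pos"])*1000
    w=np.degrees(R.from_matrix(M.T@np.array(rot)).as_rotvec())
    print("t",round(s["time_s"],2),"pos",s["eef_pos"].round(4),"F",s["ft_force"].round(1),"w",round(s["width"],3)," STEP",d.round(1),w.round(2))
def down(yaw): return R.from_euler('xyz',[np.pi,0,yaw]).as_matrix()
E
python3 - <<'E'
from h import *
plan([.44,-.04,.26],down(0))
E
```

```text
t 0.7 pos [ 0.2757 -0.5609  0.2313] F [-0.2  1.  -0.3] w 0.996  STEP [-395.  -377.2  -28.7] [  0.    -0.   -63.83]
```

Emit:
drive_tool --steps '[-395,-377,-29,0,0,-63.8,-395,-377,-29,0,0,-63.8,-395,-377,-29,0,0,-63.8,-395,-377,-29,0,0,-63.8,-395,-377,-29,0,0,-63.8]'

```text
time_s: 1.2
eef_pos: [0.351, -0.3211, 0.2449]
ee_rot: [3.141, -0.001, -0.359]
ft_force: [1.3, 0.4, 0.3]
width: 1.002
```

```bash
python3 - <<'E'
from h import *
plan([.44,-.04,.26],down(0))
E
```

```text
t 1.2 pos [ 0.351  -0.3211  0.2449] F [1.3 0.4 0.3] w 1.002  STEP [ -15.3 -294.4  -15.2] [ 2.000e-02 -4.000e-02 -2.055e+01]
```

Emit:
drive_tool --steps '[-15,-294,-15,0,0,-20.5,-15,-294,-15,0,0,-20.5,-15,-294,-15,0,0,-20.5,-15,-294,-15,0,0,-20.5,-15,-294,-15,0,0,-20.5]'

```text
time_s: 1.7
eef_pos: [0.4281, -0.0834, 0.2578]
ee_rot: [3.141, -0.001, -0.007]
ft_force: [1.4, 0.2, -0.3]
width: 0.998
```

```bash
python3 - <<'E'
from h import *
f=optics.grab_frame("wrist"); np.savez("w1.npz",**{k:np.array(v) for k,v in f.items()}); save(f,"w1.png")
plan([.44,-.04,.26],down(0))
P=cloud_fish(f)
for t in ["wrench_large","wrench_small","wrench_large_ring","wrench_large_open","petri_dish","cradle"]:
  for d in models.look_for("wrist",t)[:2]: print(t,round(d["p"],2),np.round(np.array(d["extent"])*[640,400,640,400]))
E
```

```text
t 1.75 pos [ 0.429  -0.076   0.2581] F [0.8 3.7 0.3] w 0.999  STEP [ 11.  -36.   -1.7] [-0.31 -0.14 -0.04]
wrench_large 0.68 [287.  96. 347. 213.]
wrench_small 0.36 [418.   0. 567. 164.]
wrench_large_ring 0.78 [286.  98. 346. 214.]
wrench_large_open 0.61 [291.  96. 345. 214.]
petri_dish 0.8 [258.  35. 305.  83.]
cradle 0.64 [418.   4. 571. 163.]
```

View pics/w1.png

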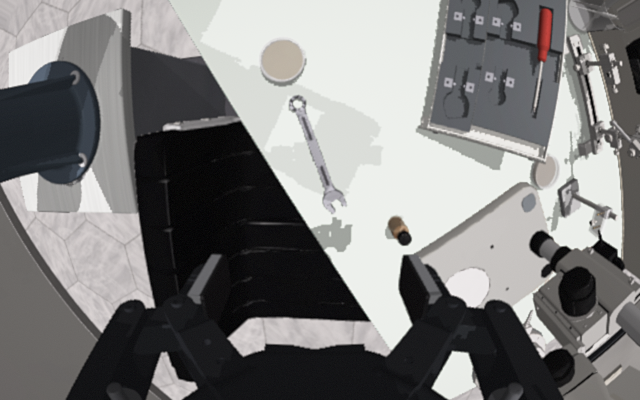

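```bash
python3 - <<'E'
from h import *
f=load("w1"); P=cloud_fish(f)
print("eye",f["eye"],f["orientation"])
for (u,v) in [(260,100),(370,120),(360,70),(283,60),(297,97),(335,195),(318,150)]: print(u,v,P[v,u].round(4))
sub=P[90:216,282:350]; z0=np.median(P[60:130,340:380,2]); print("table z",z0)
m=(sub[...,2]-z0>.004)&(sub[...,2]<.03); q=sub[m]; print(len(q), np.percentile(q[:,2],[5,50,95]))
xy=q[:,:2]; c,s,a=cv2.minAreaRect((xy*1000).astype(np.float32)); print("minrect",c,s,a)
save(f,"w1c.png",(270,85,360,225),4)
E
```

```text
eye [ 0.42852355 -0.00226795  0.3998286 ] [ 2.82263973e+00 -1.90966561e-03 -6.57191029e-03]
260 100 [ 0.3594 -0.0016 -0.0017]
370 120 [ 5.013e-01 -2.860e-02 -3.000e-04]
360 70 [ 0.4877  0.0365 -0.0012]
283 60 [0.3917 0.0474 0.016 ]
297 97 [0.408  0.0007 0.0129]
335 195 [ 0.4557 -0.1265  0.0118]
318 150 [ 0.4336 -0.0671  0.0083]
table z -0.0005087023613117581
1287 [0.00599367 0.00888865 0.0121491 ]
minrect (430.001953125, -74.98690032958984) (30.544612884521484, 165.51181030273438) 21.908170700073242
```

View pics/w1c.png

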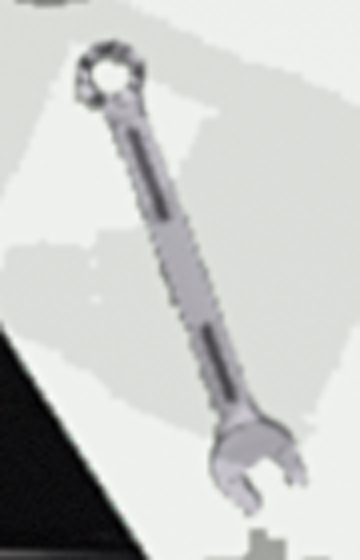

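```bash
cat >> h.py <<'E'
def wrench(P,box,half,ringdir):
    """fit: P cloud, box u0,v0,u1,v1; half = head distance; ringdir approx unit xy to ring"""
    u0,v0,u1,v1=box; q=P[v0:v1,u0:u1].reshape(-1,3); q=q[(q[:,2]>.0035)&(q[:,2]<.02)]
    xy=q[:,:2]; c=np.array(cv2.minAreaRect((xy*1000).astype(np.float32))[0])/1000
    a=np.array(ringdir,float); a/=np.linalg.norm(a)
    for i in range(4):
        t=(xy-c)@a; s=xy[np.abs(t)<half*.6]
        vx,vy,x0,y0=cv2.fitLine((s*1000).astype(np.float32),cv2.DIST_HUBER,0,.01,.01).ravel()
        b=np.array([vx,vy]); a=b*np.sign(b@a); c0=np.array([x0,y0])/1000
        c=c0+a*((c-c0)@a)
    t=(xy-c)@a; n=(xy-c)@np.array([-a[1],a[0]])
    print("ends",np.percentile(t,[.3,99.7])*1000,"shaft w",np.ptp(np.percentile(n[np.abs(t)<.018],[3,97]))*1000)
    return c,a,t,n
E
python3 - <<'E'
from h import *
f=load("w1"); P=cloud_fish(f)
c,a,t,n=wrench(P,(282,90,350,216),.068,(-.3,1))
k=(0<t)&(t>.05); print("ring: t range",t[k].min(),t[k].max(),"n",n[k].min(),n[k].max())
print(c,a,"yaw of +x",np.degrees(np.arctan2(a[1],a[0])))
# center from ring outer end: ring end at +68+11=79 ; open end
print("ctr from ring end", c+a*(t.max()-.079))
def ray(u,v,z):
    dx=(u-f["cx"])/f["fx"];dy=(v-f["cy"])/f["fy"];th=np.hypot(dx,dy)
    r=Rm(f["orientation"])@np.array([dx/th*np.sin(th),dy/th*np.sin(th),np.cos(th)])
    return f["eye"]+r*(z-f["eye"][2])/r[2]
rc=ray(297.5,103.2,.011); print("ring centre",rc,"mid",rc[:2]-.068*a)
E
```

```text
ends [-80.54849224  81.69985858] shaft w 11.409400007020038
ring: t range 0.050078999227624654 0.08285339324892503 n -0.00991286159795286 0.010089111744646795
[ 0.43213691 -0.07422304] [-0.33419457  0.94250411] yaw of +x 109.52356761250246
ctr from ring end [ 0.43084913 -0.0705912 ]
ring centre [ 0.40846728 -0.00704546  0.011     ] mid [ 0.43119252 -0.07113574]
```

```bash
cat >> h.py <<'E'
def crot(yaw=-9.3):
    C=R.from_euler('xyz',[0,np.radians(-30),np.radians(yaw)]).as_matrix()  # x up slope, z normal
    return C, C@np.diag([1,-1,-1.])
E
python3 - <<'E'
from h import *
C,T=crot(); print(C)
plan([.575,.08,.21],T)
E
```

```text
[[ 0.85464212  0.16160382 -0.49342786]
 [-0.13995301  0.98685572  0.08080191]
 [ 0.5         0.          0.8660254 ]]
t 2.05 pos [ 0.4276 -0.0866  0.2573] F [-0.7 -0.1  0.1] w 0.997  STEP [ 146.1 -167.8   47.2] [-2.29 29.93  8.64]
```

Emit:
drive_tool --steps '[146,-168,47,-2.3,29.9,8.6,146,-168,47,-2.3,29.9,8.6,146,-168,47,-2.3,29.9,8.6,146,-168,47,-2.3,29.9,8.6,146,-168,47,-2.3,29.9,8.6]'

```text
time_s: 2.55
eef_pos: [0.5733, 0.0808, 0.2088]
ee_rot: [3.142, -0.521, -0.164]
ft_force: [0.5, -0.6, 0.5]
width: 0.999
```

Emit:
drive_tool --steps '[0,0,0,0,0,0,0,0,0,0,0,0]'

```text
time_s: 2.75
eef_pos: [0.5748, 0.0807, 0.2095]
ee_rot: [3.141, -0.521, -0.16]
ft_force: [-0.3, -0.5, 0.3]
width: 0.994
```

```bash
python3 - <<'E'
from h import *
f=optics.grab_frame("wrist"); np.savez("w2.npz",**{k:np.array(v) for k,v in f.items()}); save(f,"w2.png")
C,T=crot()
plan([.575,.08,.21],T)
E
```

```text
t 2.8 pos [0.5745 0.0801 0.2099] F [-0.1 -0.1  0.2] w 0.999  STEP [0.5 0.1 0.2] [0.02 0.13 0.03]
```

View pics/w2.png

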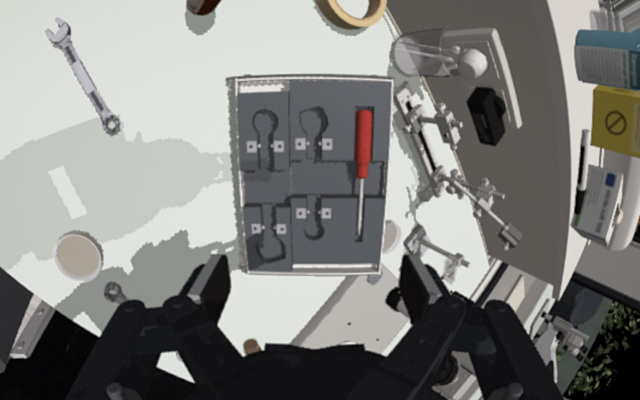

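```bash
python3 - <<'E'
from h import *
f=load("w2"); P=cloud_fish(f)
im=f["img"].astype(int)
# plane of the insert
reg=np.zeros((400,640),bool); reg[95:265,245:385]=1
m=reg&(im.max(-1)<110)&(im.max(-1)-im.min(-1)<30)
q=P[m]; rng=np.random.default_rng(0);best=None
for i in range(800):
    a=q[rng.choice(len(q),3,False)];n=np.cross(a[1]-a[0],a[2]-a[0]);n/=np.linalg.norm(n)+1e-12
    k=np.abs((q-a[0])@n)<.0015
    if best is None or k.sum()>best.sum(): best=k
qq=q[best];c=qq.mean(0);n=np.linalg.svd(qq-c,full_matrices=False)[2][2];n*=np.sign(n[2])
print(best.sum(),len(q),c,n,"tilt",np.degrees(np.arccos(n[2])),"yaw",np.degrees(np.arctan2(-n[1],-n[0])))
# rectify: render the face plane top-down, 2.5 px/mm, cradle axes yaw -9.3
C,T=crot(); y=C[:,1];x=np.cross(y,n);x/=np.linalg.norm(x);y=np.cross(n,x)
S=2.5; X,Y=np.meshgrid(np.arange(-110,110,1/S),np.arange(130,-130,-1/S))  # right = x, up = y
W=c+X[...,None]/1000*x+Y[...,None]/1000*y
cam=(W-f["eye"])@Rm(f["orientation"]); th=np.arctan2(np.hypot(cam[...,0],cam[...,1]),cam[...,2]); ph=np.arctan2(cam[...,1],cam[...,0])
u=(f["cx"]+f["fx"]*th*np.cos(ph)).astype(np.float32);v=(f["cy"]+f["fy"]*th*np.sin(ph)).astype(np.float32)
rec=cv2.remap(f["img"],u,v,cv2.INTER_CUBIC); 
for g in range(-100,101,20):
    cv2.line(rec,(int((g+110)*S),0),(int((g+110)*S),8 if g else 20),(255,0,0),1); cv2.line(rec,(0,int((130-g)*S)),(8 if g else 20,int((130-g)*S)),(255,0,0),1)
cv2.imwrite("pics/rec2.png",rec[:600,:,::-1]); print(rec.shape)
np.savez("rec2.npz",c=c,x=x,y=y,n=n,rec=rec)
E
```

```text
11592 21100 [0.65633486 0.06496454 0.07369826] [-0.494346    0.08084749  0.86549738] tilt 30.06045180361872 yaw -9.288173954409784
(650, 550, 3)
```

View pics/rec2.png

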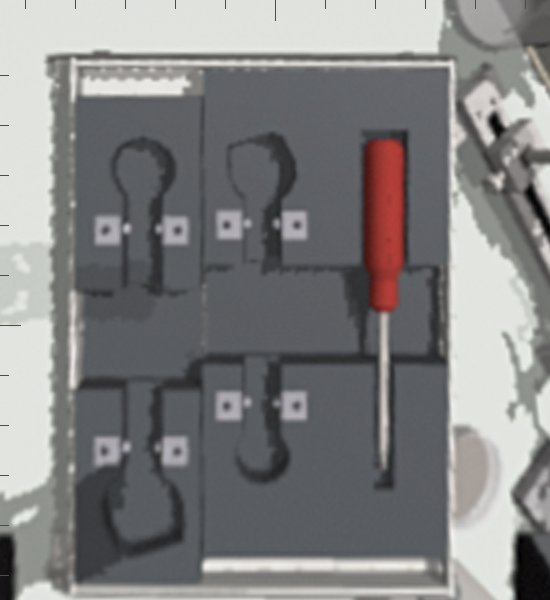

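```bash
cat >> h.py <<'E'
def cradle():
    d=np.load("rec2.npz"); c,x,y,n=d["c"],d["x"],d["y"],d["n"]
    O=c-.0049*x-.0006*y-.011*n
    return O,np.stack([x,y,n],1)
def planc(pl,yaw=0,extra=None):
    """pl in cradle coords (m) for TCP, tool square to slope"""
    O,C=cradle(); T=C@np.diag([1,-1,-1.])
    plan(O+C@np.array(pl),T)
def where():
    s=env.read_state(); O,C=cradle(); print("TCP in cradle mm",(C.T@(s["eef_pos"]-O)*1000).round(1),"F cradle",(C.T@s["ft_force"]).round(1),"t",s["time_s"])
E
python3 - <<'E'
from h import *
O,C=cradle(); print(O,C)
plan([.4311,-.0712,.09],down(np.radians(19.5)))
E
```

```text
[0.65749054 0.06416845 0.06172326] [[ 8.54121042e-01  1.61552711e-01 -4.94346000e-01]
 [-1.39867685e-01  9.86864081e-01  8.08474946e-02]
 [ 5.00913442e-01  8.94839954e-05  8.65497380e-01]]
t 2.8 pos [0.5745 0.0801 0.2099] F [-0.1 -0.1  0.2] w 0.999  STEP [-161.3  172.4   45.7] [  7.54 -29.22 -28.11]
```

Emit:
drive_tool --steps '[-161,172,46,7.5,-29.2,-28.1,-161,172,46,7.5,-29.2,-28.1,-161,172,46,7.5,-29.2,-28.1,-161,172,46,7.5,-29.2,-28.1,-161,172,46,7.5,-29.2,-28.1]' --fingers 165 --newtons 40

```text
time_s: 3.3
eef_pos: [0.4567, -0.0459, 0.1118]
ee_rot: [3.118, -0.095, 0.251]
ft_force: [1.1, 0.3, -0.1]
width: 0.352
```

Emit:
drive_tool --steps '[0,0,0,0,0,0,0,0,0,0,0,0]'

```text
time_s: 3.5
eef_pos: [0.4577, -0.0451, 0.1115]
ee_rot: [3.117, -0.097, 0.244]
ft_force: [0.2, 0.7, 0.2]
width: 0.356
```

```bash
python3 - <<'E'
from h import *
f=optics.grab_frame("wrist"); np.savez("w3.npz",**{k:np.array(v) for k,v in f.items()}); save(f,"w3.png")
plan([.4311,-.0712,.004],down(np.radians(19.5)))
E
```

```text
t 3.55 pos [ 0.458  -0.0442  0.1119] F [ 0.4 -0.2  0.3] w 0.356  STEP [-43.   17.1 104.6] [ 1.68 -5.53 -5.45]
```

View pics/w3.png

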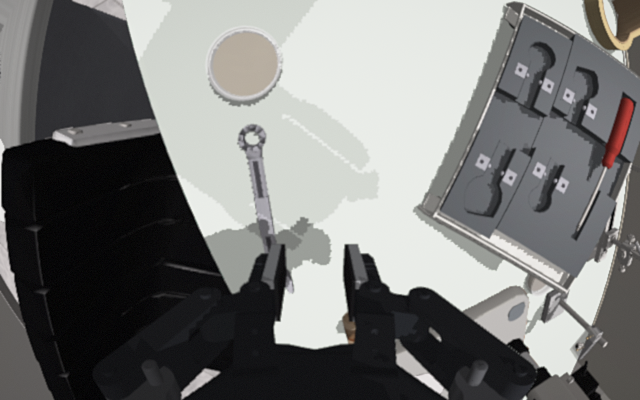

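Emit:
drive_tool --steps '[-43,17,35,1.7,-5.5,-5.5,-43,17,65,1.7,-5.5,-5.5,-43,17,85,1.7,-5.5,-5.5,-43,17,85,1.7,-5.5,-5.5]'

```text
time_s: 3.95
eef_pos: [0.4288, -0.0694, 0.022]
ee_rot: [-3.139, 0.002, 0.345]
ft_force: [0.6, 0.3, 0.1]
width: 0.356
```

```bash
python3 - <<'E'
from h import *
f=optics.grab_frame("wrist"); np.savez("w4.npz",**{k:np.array(v) for k,v in f.items()}); save(f,"w4.png",(120,60,520,340),2)
plan([.4311,-.0712,.004],down(np.radians(19.5)))
E
```

```text
t 4.0 pos [ 0.4291 -0.0694  0.023 ] F [ 0.5 -0.1  0. ] w 0.353  STEP [ 1.3  2.4 19. ] [-0.07  0.06  0.32]
```

View pics/w4.png

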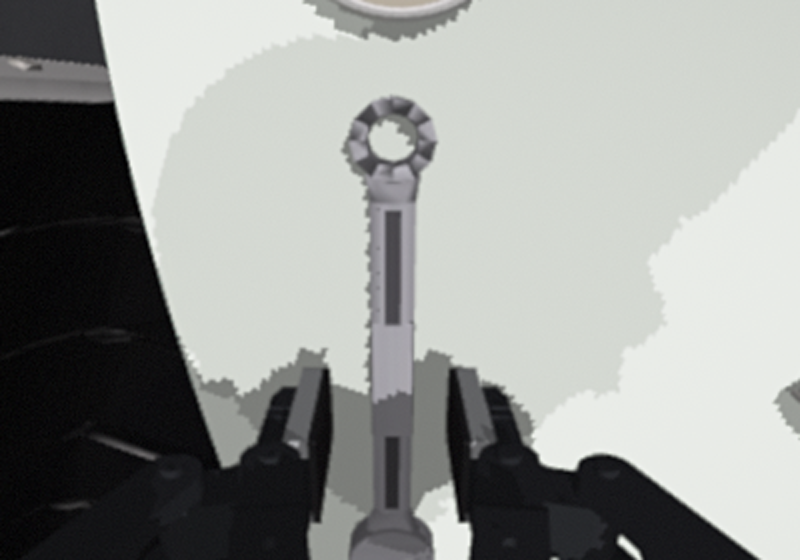

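Emit:
drive_tool --steps '[1,2.5,10,0,0,0.3,1,2.5,17,0,0,0.3,1,2.5,17,0,0,0.3]'

```text
time_s: 4.3
eef_pos: [0.4311, -0.072, 0.006]
ee_rot: [-3.141, 0.0, 0.34]
ft_force: [-0.5, 0.4, -0.5]
width: 0.35
```

Emit:
drive_tool --steps '[0,0,0,0,0,0,0,0,0,0,0,0,0,0,0,0,0,0,0,0,0,0,0]' --fingers 255

```text
schema error: expected a multiple of 6 numbers
```

Emit:
drive_tool --steps '[0,0,4.5,0,0,0,0,0,4.5,0,0,0]'

```text
time_s: 4.5
eef_pos: [0.4308, -0.072, 0.0014]
ee_rot: [-3.141, 0.001, 0.34]
ft_force: [-1.3, -0.2, 0.4]
width: 0.353
```

Emit:
drive_tool --steps '[0,0,0,0,0,0,0,0,0,0,0,0,0,0,0,0,0,0,0,0,0,0,0,0]' --fingers 255 --newtons 60

```text
time_s: 4.9
eef_pos: [0.4308, -0.0721, 0.0018]
ee_rot: [-3.141, 0.001, 0.34]
ft_force: [0.2, -0.0, 4.2]
width: 0.113
```

Emit:
drive_tool --steps '[0,0,-40,0,0,0,0,0,-80,0,0,0]'

```text
time_s: 5.1
eef_pos: [0.4296, -0.0717, 0.0806]
ee_rot: [-3.137, 0.005, 0.34]
ft_force: [0.8, -0.2, -1.1]
width: 0.113
```

```bash
python3 - <<'E'
from h import *
planc([-.048,-.0052,.06])
E
```

```text
t 5.1 pos [ 0.4296 -0.0717  0.0806] F [ 0.8 -0.2 -1.1] w 0.113  STEP [194.8 -82.1  -9.6] [-7.72 29.77 28.05]
```

Emit:
drive_tool --steps '[195,-82,-10,-7.7,29.8,28,195,-82,-10,-7.7,29.8,28,195,-82,-10,-7.7,29.8,28,195,-82,-10,-7.7,29.8,28,195,-82,-10,-7.7,29.8,28]'

```text
time_s: 5.6
eef_pos: [0.5635, 0.0436, 0.0886]
ee_rot: [3.087, -0.394, -0.029]
ft_force: [-0.3, -0.6, -1.7]
width: 0.113
```

```bash
python3 - <<'E'
from h import *
planc([-.048,-.0052,.05])
where()
E
```

```text
t 5.6 pos [0.5635 0.0436 0.0886] F [-0.3 -0.6 -1.7] w 0.113  STEP [ 21.7 -27.9  15.8] [-0.27  7.27  7.05]
TCP in cradle mm [-64.  -35.5  68.1] F cradle [-1.1 -0.6 -1.3] t 5.6
```

Emit:
drive_tool --steps '[22,-28,10,-0.3,7.3,7,22,-28,16,-0.3,7.3,7,22,-28,16,-0.3,7.3,7]'

```text
time_s: 5.9
eef_pos: [0.5772, 0.0441, 0.0882]
ee_rot: [3.072, -0.449, -0.088]
ft_force: [1.4, -0.5, -1.0]
width: 0.111
```

```bash
python3 - <<'E'
from h import *
f=optics.grab_frame("wrist"); np.savez("w5.npz",**{k:np.array(v) for k,v in f.items()}); save(f,"w5.png",(140,20,500,320),2.2)
planc([-.048,-.0052,.05])
where()
E
```

```text
t 5.95 pos [0.5777 0.0447 0.0882] F [ 0.5  0.7 -1.2] w 0.116  STEP [  6.7 -26.9   9.4] [1.94 4.11 3.86]
TCP in cradle mm [-52.1 -32.1  60.7] F cradle [-0.3  0.8 -1.2] t 5.95
```

View pics/w5.png

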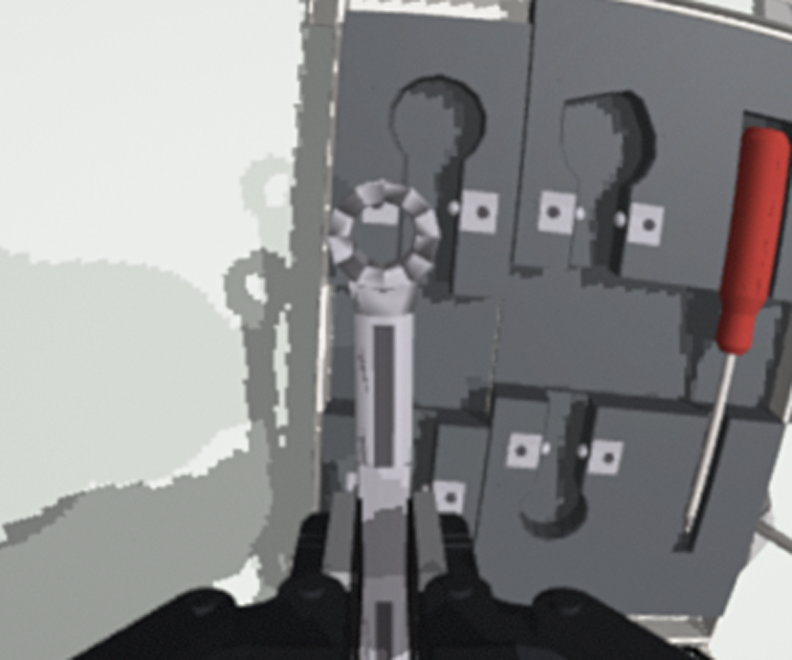

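```bash
python3 - <<'E'
from h import *
s=env.read_state(); print(s["qpos"].round(3),s["dq"].round(3),s["ee_rot"])
E
```

```text
[-0.078  0.627  1.986 -0.751  0.107  0.759] [-0.013 -0.008 -0.001  0.36   0.029 -0.493] [ 3.07327471 -0.45057139 -0.08884149]
```

```bash
cat >> h.py <<'E'
import json,os
def log():
    s=env.read_state(); open("log.txt","a").write(json.dumps([list(s["qpos"]),list(s["eef_pos"]),list(s["ee_rot"])])+"\n"); print("q",s["qpos"].round(3))
def fk(q,k):
    h,a1,L1,L2,e,Lt=k
    Z=lambda a:R.from_euler('z',a); Y=lambda a:R.from_euler('y',a)
    r1=Z(q[0]); p=np.array([0,0,h])+r1.apply([a1,0,0]); r=r1*Y(q[1]); p=p+r.apply([0,0,L1]); r=r*Y(q[2]); p=p+r.apply([e,0,L2]); r=r*Z(q[3])*Y(q[4]); p=p+r.apply([0,0,Lt]); r=r*Z(q[5]); return p,r
E
echo '[[-1.29247817,0.528447868,1.43393209,-2.85e-05,1.18139096,-0.178542],[0.27549965,-0.5601898,0.23033539],[-3.14123,0.002148,-1.11392]]' > log.txt
python3 - <<'E'
from h import *
log()
for l in open("log.txt"):
    q,p,o=json.loads(l); pp,r=fk(q,[0]*6); print((R.from_euler('xyz',o)).as_matrix().round(3).tolist(), r.as_matrix().round(3).tolist())
O,C=cradle()
print("large home TCP",O+C@[-.048,-.0052,.002],"small",O+C@[0,.0052,.002])
planc([-.048,-.0052,.15])
E
```

```text
q [-0.078  0.627  1.986 -0.751  0.107  0.759]
[[0.441, -0.897, -0.001], [-0.897, -0.441, 0.002], [-0.002, -0.0, -1.0]] [[-0.441, 0.897, -0.001], [0.897, 0.441, 0.002], [0.002, 0.0, -1.0]]
[[0.897, -0.118, 0.427], [-0.08, -0.991, -0.107], [0.435, 0.061, -0.898]] [[-0.897, 0.118, 0.427], [0.08, 0.991, -0.107], [-0.435, -0.061, -0.898]]
large home TCP [0.61466397 0.0659121  0.03940995] small [0.65734193 0.06946184 0.06345472]
t 5.95 pos [0.5777 0.0447 0.0882] F [ 0.5  0.7 -1.2] w 0.116  STEP [ -0.6 -23.8 -90.3] [1.94 4.11 3.86]
```

Emit:
drive_tool --steps '[0,-8,-45,0,0,0,0,-16,-90,0,0,0]'

```text
time_s: 6.15
eef_pos: [0.5405, 0.0688, 0.1645]
ee_rot: [3.073, -0.442, -0.088]
ft_force: [0.8, -0.1, -0.1]
width: 0.116
```

```bash
python3 - <<'E'
from h import *
log(); planc([-.048,-.0052,.15])
E
```

```text
q [-0.026  0.44   2.007 -0.359  0.273  0.403]
t 6.15 pos [0.5405 0.0688 0.1645] F [ 0.8 -0.1 -0.1] w 0.116  STEP [ 1.5 -8.9 -3.2] [1.95 4.6  3.95]
```

Emit:
drive_tool --steps '[1.5,-9,-3,2,4.6,4,1.5,-9,-3,2,4.6,4]'

```text
time_s: 6.35
eef_pos: [0.5408, 0.0787, 0.1704]
ee_rot: [-3.139, -0.533, -0.163]
ft_force: [0.1, -0.8, -1.6]
width: 0.112
```

```bash
cat > fit.py <<'E'
from h import *
from scipy.optimize import least_squares
D=[json.loads(l) for l in open("log.txt")]
def res(k): return np.concatenate([(fk(q,k)[0]-p)*1000 for q,p,o in D])
def fit():
    s=least_squares(res,[.3,0,.4,.35,0,.25],loss='soft_l1'); return s.x
if __name__=="__main__":
    k=fit(); print(k.round(4),res(k).round(1))
E
python3 - <<'E'
from h import *
log(); planc([-.048,-.0052,.15])
E
python3 fit.py
```

```text
q [-0.022  0.433  2.067 -0.547  0.133  0.665]
t 6.35 pos [0.5408 0.0787 0.1704] F [ 0.1 -0.8 -1.6] w 0.112  STEP [-0.8  0.8  2.9] [-0.11 -0.45 -0.04]
[-0.938   0.9713 -0.3416 -0.4263 -0.4615 -0.8744] [-115.3   -0.3    0.3    0.7  -25.4   83.3    0.3   -0.    -0.3  -37.3
  -29.3  -47.5]
```

```bash
sed -i 's/h,a1,L1,L2,e,Lt=k/h,a1,L1,L2,e,Lt,b=k/; s/r1.apply(\[a1,0,0\])/r1.apply([a1,b,0])/' h.py; sed -i 's/\[.3,0,.4,.35,0,.25\],loss=.soft_l1./[.3,0,.4,.35,0,.25,.1]/' fit.py; python3 fit.py
```

```text
[0.2742 0.     0.588  0.3917 0.1141 0.2967 0.111 ] [ 0.  0.  0.  0. -0.  0.  0. -0.  0. -0. -0. -0.]
```

```bash
cat >> h.py <<'E'
K=np.array([0.2742,0,0.588,0.3917,0.1141,0.2967,0.111])
LO=np.array([-3.08,-.75,.22,-1.43,0,-2.85]);HI=np.array([3.08,2.2,2.44,4.57,2.65,2.85])
def iks(p,rot):
    Rt=np.array(rot)@np.diag([-1,-1,1.]); h,a1,L1,L2,e,Lt,b=K; w=np.array(p)-Lt*Rt[:,2]; out=[]
    rho=np.hypot(w[0],w[1]); rr=np.sqrt(rho**2-b**2); q1=np.arctan2(w[1],w[0])-np.arctan2(b,rr)
    A=np.hypot(L2,e); al=np.arctan2(e,L2); d=np.hypot(rr,w[2]-h); c3=(d*d-L1**2-A*A)/(2*L1*A)
    if abs(c3)>1: return out
    for s in (1,-1):
        g=s*np.arccos(c3); q3=g-al
        q2=np.arctan2(rr,w[2]-h)-np.arctan2(A*np.sin(g),L1+A*np.cos(g))
        Rw=R.from_euler('z',q1)*R.from_euler('y',q2+q3); M=Rw.as_matrix().T@Rt
        q5=np.arctan2(np.hypot(M[0,2],M[1,2]),M[2,2]); q4=np.arctan2(M[1,2],M[0,2]); q6=np.arctan2(M[2,1],-M[2,0])
        for k4 in (0,2*np.pi,-2*np.pi):
            for k6 in (0,2*np.pi,-2*np.pi):
                q=np.array([q1,q2,q3,q4+k4,q5,q6+k6])
                out.append((q,bool(((q>=LO)&(q<=HI)).all())))
    return out
E
python3 - <<'E'
from h import *
for l in open("log.txt"):
    q,p,o=json.loads(l)
    print(np.round(q,3),[x[0].round(3) for x in iks(p,Rm(o)) if x[1]])
O,C=cradle(); T=C@np.diag([1,-1,-1.])
for nm,x,y in (("large",-.048,-.0052),("small",0,.0052),("Lring",-.048,.063),("Lopen",-.048,-.073),("Sopen",0,.062),("Sring",0,-.052)):
  for flip in (0,1):
    Tt=T@np.diag([-1,-1,1.]) if flip else T
    for z in (.15,.1,.05,.02,.002): print(nm,flip,z,[x[0].round(3) for x in iks(O+C@[x,y,z],Tt) if x[1]])
E
```

```text
[-1.292  0.528  1.434 -0.     1.181 -0.179] [array([-1.292,  0.528,  1.434, -0.   ,  1.181, -0.179])]
[-0.078  0.627  1.986 -0.751  0.107  0.759] [array([-0.078,  0.627,  1.986, -0.751,  0.107,  0.759])]
[-0.026  0.44   2.007 -0.359  0.273  0.403] [array([-0.026,  0.44 ,  2.007, -0.359,  0.273,  0.403])]
[-0.022  0.433  2.067 -0.547  0.133  0.665] [array([-0.022,  0.433,  2.067, -0.547,  0.133,  0.665])]
large 0 0.15 [array([-0.023,  0.439,  2.062, -0.526,  0.139,  0.642])]
large 0 0.1 [array([-0.032,  0.553,  2.039, -1.153,  0.071,  1.265])]
large 0 0.05 [array([-0.039,  0.662,  2.002,  4.1  ,  0.075,  2.292])]
large 0 0.02 [array([-0.043,  0.724,  1.974,  3.795,  0.098,  2.594])]
large 0 0.002 [array([-0.045,  0.761,  1.955,  3.691,  0.112,  2.696])]
large 1 0.15 [array([-0.023,  0.439,  2.062, -0.526,  0.139, -2.499])]
large 1 0.1 [array([-0.032,  0.553,  2.039, -1.153,  0.071, -1.877])]
large 1 0.05 [array([-0.039,  0.662,  2.002,  4.1  ,  0.075, -0.85 ])]
large 1 0.02 [array([-0.043,  0.724,  1.974,  3.795,  0.098, -0.548])]
large 1 0.002 [array([-0.045,  0.761,  1.955,  3.691, 
[... 2311 characters left out ...]
en 1 0.05 [array([ 0.084,  0.653,  1.829, -0.694,  0.192, -2.242])]
Sopen 1 0.02 [array([ 0.077,  0.711,  1.804, -0.805,  0.166, -2.135])]
Sopen 1 0.002 [array([ 0.073,  0.744,  1.787, -0.879,  0.152, -2.064])]
Sring 0 0.15 [array([-0.147,  0.41 ,  1.985, -0.035,  0.222,  0.048])]
Sring 0 0.1 [array([-0.147,  0.519,  1.963, -0.055,  0.134,  0.067])]
Sring 0 0.05 [array([-0.148,  0.625,  1.929, -0.109,  0.064,  0.121])]
Sring 0 0.02 [array([-0.149,  0.686,  1.902, -0.23 ,  0.029,  0.242])]
Sring 0 0.002 [array([-0.149,  0.722,  1.884, -0.556,  0.012,  0.567])]
Sring 1 0.15 []
Sring 1 0.1 []
Sring 1 0.05 []
Sring 1 0.02 []
Sring 1 0.002 [array([-0.149,  0.722,  1.884, -0.556,  0.012, -2.574])]
```

```bash
cat >> h.py <<'E'
def tilt(th,yaw=-9.3):
    C=R.from_euler('xyz',[0,np.radians(-th),np.radians(yaw)]).as_matrix(); return C@np.diag([1,-1,-1.])
E
python3 - <<'E'
from h import *
O,C=cradle()
for nm,x,y in (("large",-.048,-.0052),("small",0,.0052),("Lring",-.048,.063),("Lopen",-.048,-.073),("Sring",0,-.052)):
  for th in ((20,22,24,26) if nm=="large" else (20,24)):
    print(nm,th,[[x[0].round(2).tolist() for x in iks(O+C@[x,y,z],tilt(th)) if x[1]] for z in (.1,.05,.002)])
E
```

```text
large 20 [[[-0.04, 0.54, 1.92, -0.12, 0.34, 0.22]], [[-0.05, 0.64, 1.88, -0.14, 0.27, 0.24]], [[-0.06, 0.74, 1.84, -0.16, 0.22, 0.26]]]
large 22 [[[-0.04, 0.54, 1.94, -0.16, 0.28, 0.27]], [[-0.05, 0.64, 1.91, -0.2, 0.21, 0.3]], [[-0.05, 0.74, 1.86, -0.25, 0.16, 0.35]]]
large 24 [[[-0.04, 0.54, 1.97, -0.23, 0.22, 0.33]], [[-0.05, 0.65, 1.93, -0.31, 0.16, 0.41]], [[-0.05, 0.74, 1.89, -0.43, 0.11, 0.53]]]
large 26 [[[-0.04, 0.54, 1.99, -0.34, 0.17, 0.45]], [[-0.04, 0.65, 1.95, -0.54, 0.1, 0.64]], [[-0.05, 0.75, 1.91, -0.96, 0.06, 1.06]]]
small 20 [[[-0.03, 0.54, 1.8, -0.1, 0.47, 0.21]], [[-0.04, 0.63, 1.76, -0.11, 0.4, 0.21]], [[-0.05, 0.72, 1.72, -0.12, 0.35, 0.22]]]
small 24 [[[-0.03, 0.53, 1.85, -0.16, 0.35, 0.27]], [[-0.04, 0.63, 1.81, -0.18, 0.29, 0.29]], [[-0.04, 0.72, 1.77, -0.21, 0.24, 0.32]]]
Lring 20 [[[0.1, 0.56, 1.85, -0.23, 0.4, 0.45]], [[0.08, 0.66, 1.82, -0.26, 0.34, 0.47]], [[0.07, 0.75, 1.77, -0.28, 0.29, 0.5]]]
Lring 24 [[[0.11, 0.56, 1.9, -0.38, 0.3, 0.61]], [[0.09, 0.66, 1.86, -0.46, 0.23, 0.68]], [[0.08, 0.76, 1.82, -0.56, 0.19, 0.77]]]
Lopen 20 [[[-0.19, 0.52, 1.96, 0.04, 0.31, -0.07]], [[-0.19, 0.63, 1.93, 0.05, 0.24, -0.07]], [[-0.19, 0.73, 1.88, 0.05, 0.18, -0.08]]]
Lopen 24 [[[-0.2, 0.53, 2.01, 0.08, 0.18, -0.11]], [[-0.19, 0.63, 1.98, 0.12, 0.11, -0.15]], [[-0.19, 0.73, 1.93, 0.21, 0.06, -0.24]]]
Sring 20 [[[-0.15, 0.52, 1.84, -0.01, 0.44, 0.02]], [[-0.15, 0.62, 1.8, -0.01, 0.37, 0.02]], [[-0.15, 0.71, 1.76, -0.01, 0.32, 0.02]]]
Sring 24 [[[-0.15, 0.52, 1.89, -0.02, 0.32, 0.03]], [[-0.15, 0.62, 1.85, -0.02, 0.25, 0.03]], [[-0.15, 0.71, 1.81, -0.03, 0.2, 0.04]]]
```

```bash
cat >> h.py <<'E'
def plant(pl,th,yaw=-9.3):
    O,C=cradle(); plan(O+C@(np.array(pl)/1000),tilt(th,yaw)); where()
E
python3 - <<'E'
from h import *
plant([-48,-5.2,45],25)
E
```

```text
t 6.35 pos [0.5408 0.0787 0.1704] F [ 0.1 -0.8 -1.6] w 0.112  STEP [ -1.6   1.  107.9] [-0.12 -5.51 -0.03]
TCP in cradle mm [-47.2  -4.5 152.9] F cradle [-0.6 -0.8 -1.5] t 6.35
```

Emit:
drive_tool --steps '[-1.6,1,40,0,-5.5,0,-1.6,1,80,0,-5.5,0,-1.6,1,108,0,-5.5,0,-1.6,1,108,0,-5.5,0]'

```text
time_s: 6.75
eef_pos: [0.5957, 0.0676, 0.0721]
ee_rot: [-3.141, -0.431, -0.163]
ft_force: [-0.7, -0.7, -0.3]
width: 0.114
```

```bash
python3 - <<'E'
from h import *
f=optics.grab_frame("wrist"); np.savez("w6.npz",**{k:np.array(v) for k,v in f.items()}); save(f,"w6.png",(140,20,500,320),2.2)
plant([-48,-5.2,25],25); log()
E
```

```text
t 6.8 pos [0.5946 0.0679 0.0735] F [ 0.1 -0.   0.7] w 0.115  STEP [ 1.9 -1.3 16.5] [-0.    0.27 -0.03]
TCP in cradle mm [-48.3  -6.4  41.6] F cradle [0.5 0.  0.5] t 6.8
q [-0.049  0.664  1.934 -0.394  0.124  0.495]
```

View pics/w6.png

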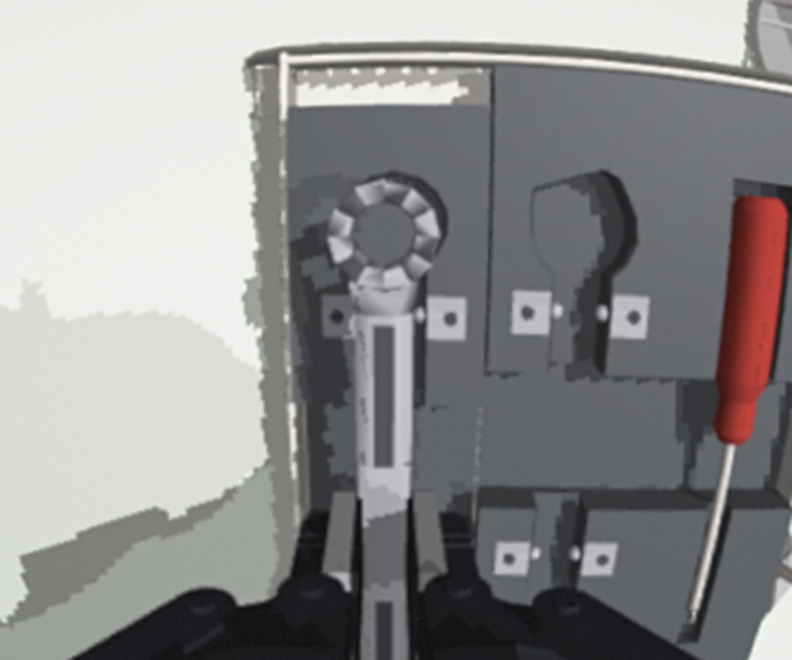

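```bash
python3 - <<'E'
from h import *
f=load("w6"); P=cloud_fish(f); O,C=cradle()
L=((P-O)@C)*1000
# ring & shaft points: above face by >20mm
m=(L[...,2]>28)&(L[...,2]<60); m[:95]=0; m[250:]=0; m[:,:285]=0; m[:,345:]=0
q=L[m]; 
rg=q[q[:,1]>48]; print("ring pts",len(rg),"x",np.percentile(rg[:,0],[1,99]),"ymax",np.percentile(rg[:,1],[99,99.8]),"z",np.percentile(rg[:,2],[10,50,90]))
for y0 in (15,25,35,45):
    s=q[np.abs(q[:,1]-y0)<4]; print(y0,len(s),"xc",np.percentile(s[:,0],[2,98]).mean().round(2),"w",np.ptp(np.percentile(s[:,0],[2,98])).round(1),"z",np.median(s[:,2]).round(1))
print("TCP", (C.T@(env.read_state()["eef_pos"]-O)*1000).round(1))
# recess: balls / plates; recompute plate centres in this image by bright detection
im=f["img"].astype(int); 
pl=(im.min(-1)>140)&(im[...,2]>=im[...,0])&(np.abs(L[...,2]-11)<4)
pl[:140]=0;pl[300:]=0
n,lab,st,ce=cv2.connectedComponentsWithStats(pl.astype(np.uint8))
for i in range(1,n):
    if st[i,4]>30: u,v=ce[i]; k=lab==i; print("plate px",ce[i].round(1),st[i,4],"local",np.median(L[k],0).round(1))
E
```

```text
ring pts 1618 x [-57.75392311 -37.64941858] ymax [72.53159618 73.25215372] z [46.38603692 48.89729191 50.26548544]
15 391 xc -48.04 w 11.6 z 46.1
25 398 xc -48.04 w 11.4 z 46.1
35 435 xc -48.24 w 11.5 z 46.2
45 449 xc -48.2 w 11.4 z 46.2
TCP [-48.3  -6.4  41.6]
plate px [381.9 161.5] 329 local [-12.9  41.   11.8]
plate px [342.3 164.4] 318 local [-35.4  38.6  11.9]
plate px [425.7 163.6] 287 local [12.1 40.7 11.9]
plate px [373.2 273.1] 210 local [-13.  -31.   11.7]
plate px [411.8 273.8] 187 local [ 11.8 -31.1  11.8]
```

```bash
python3 - <<'E'
from h import *
plant([-48.3,-6.0,20],25)
plant([-48.3,-6.0,12],25)
E
```

```text
t 6.8 pos [0.5946 0.0679 0.0735] F [ 0.1 -0.   0.7] w 0.115  STEP [ 2.  -0.5 21.5] [-0.    0.27 -0.03]
TCP in cradle mm [-48.3  -6.4  41.6] F cradle [0.5 0.  0.5] t 6.8
t 6.8 pos [0.5946 0.0679 0.0735] F [ 0.1 -0.   0.7] w 0.115  STEP [ 2.8 -0.5 29.5] [-0.    0.27 -0.03]
TCP in cradle mm [-48.3  -6.4  41.6] F cradle [0.5 0.  0.5] t 6.8
```

Emit:
drive_tool --steps '[1,-0.5,11,0,0.3,0,2,-0.5,21.5,0,0.3,0,2,-0.5,21.5,0,0.3,0]'

```text
time_s: 7.1
eef_pos: [0.6057, 0.0672, 0.0576]
ee_rot: [-3.141, -0.441, -0.162]
ft_force: [0.2, -0.5, -0.5]
width: 0.113
```

```bash
python3 - <<'E'
from h import *
f=optics.grab_frame("wrist"); np.savez("w7.npz",**{k:np.array(v) for k,v in f.items()}); save(f,"w7.png",(200,60,460,300),3)
plant([-48.3,-6.0,12],25)
E
```

```text
t 7.15 pos [0.6056 0.0672 0.0579] F [ 0.6 -0.  -0.4] w 0.109  STEP [-0.8  0.6 10.7] [-0.04 -0.28 -0.01]
TCP in cradle mm [-46.6  -5.4  22.6] F cradle [ 0.3  0.1 -0.6] t 7.15
```

View pics/w7.png

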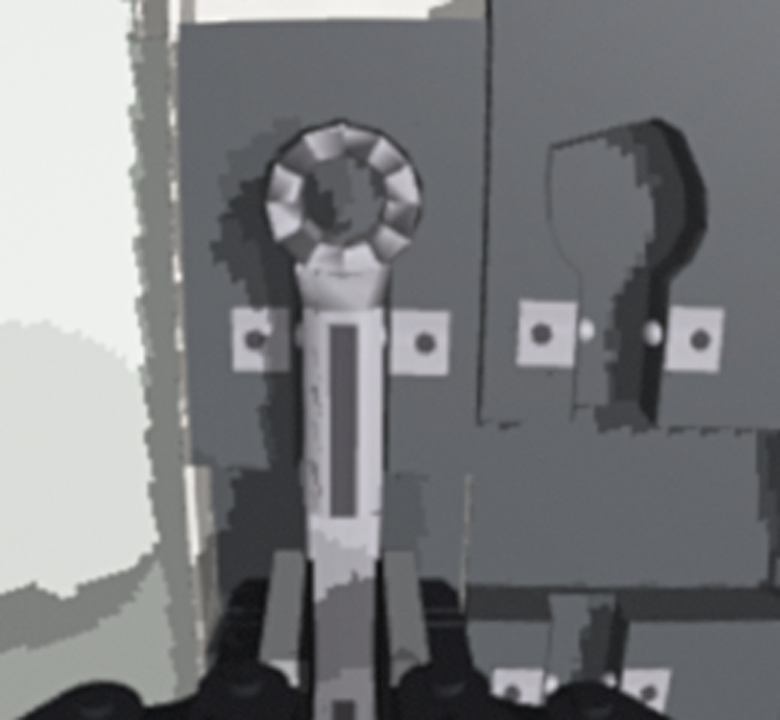

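Emit:
drive_tool --steps '[0.3,0.3,4,0,0,0,0.5,0.6,8,0,0,0,0.5,0.6,8,0,0,0]'

```text
time_s: 7.45
eef_pos: [0.6101, 0.0659, 0.0503]
ee_rot: [-3.141, -0.442, -0.163]
ft_force: [0.2, -0.2, -1.0]
width: 0.11
```

```bash
python3 - <<'E'
from h import *
f=optics.grab_frame("wrist"); np.savez("w8.npz",**{k:np.array(v) for k,v in f.items()}); save(f,"w8.png",(200,60,460,300),3)
plant([-48.3,-6.0,12],25)
E
```

```text
t 7.5 pos [0.6101 0.0659 0.0502] F [-0.1 -0.1 -1.1] w 0.113  STEP [-1.7  0.   1.8] [-0.05 -0.3  -0.03]
TCP in cradle mm [-46.5  -6.   13.6] F cradle [-0.6 -0.2 -0.9] t 7.5
```

View pics/w8.png

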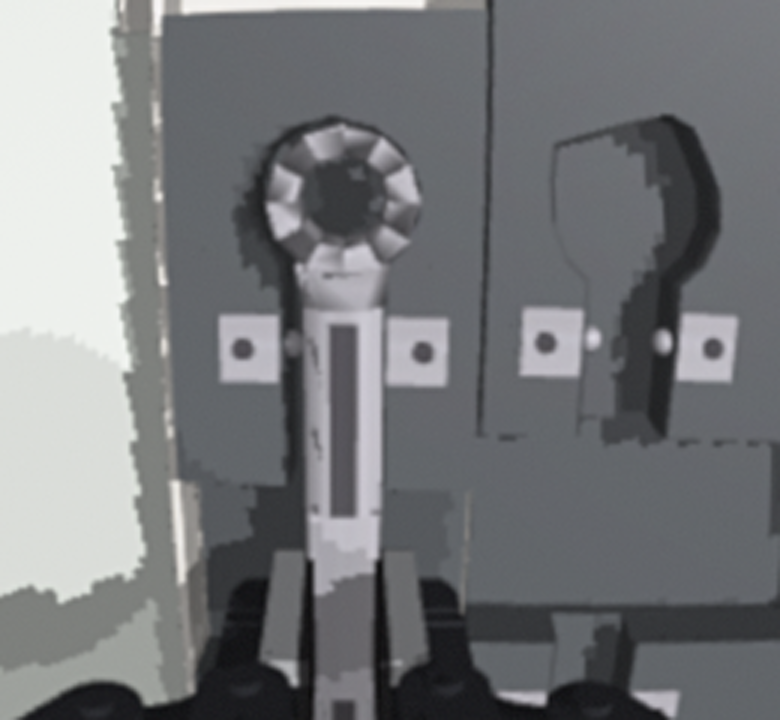

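Emit:
drive_tool --steps '[-1.6,0,0,0,0,0,-1.6,0,0,0,0,0,-1.4,0,2,0,0,0,-1.4,0,2,0,0,0]'

```text
time_s: 7.9
eef_pos: [0.6099, 0.066, 0.0476]
ee_rot: [-3.14, -0.442, -0.163]
ft_force: [-0.0, -0.0, 0.1]
width: 0.121
```

```bash
python3 - <<'E'
from h import *
f=optics.grab_frame("wrist"); np.savez("w9.npz",**{k:np.array(v) for k,v in f.items()}); save(f,"w9.png",(200,60,460,300),3)
plant([-48.0,-6.0,8],25)
E
```

```text
t 7.95 pos [0.6098 0.066  0.0476] F [-0.1  1.  -0.4] w 0.114  STEP [0.3 0.1 3.5] [-0.05 -0.3  -0.03]
TCP in cradle mm [-48.   -5.9  11.5] F cradle [-0.4  1.  -0.2] t 7.95
```

View pics/w9.png

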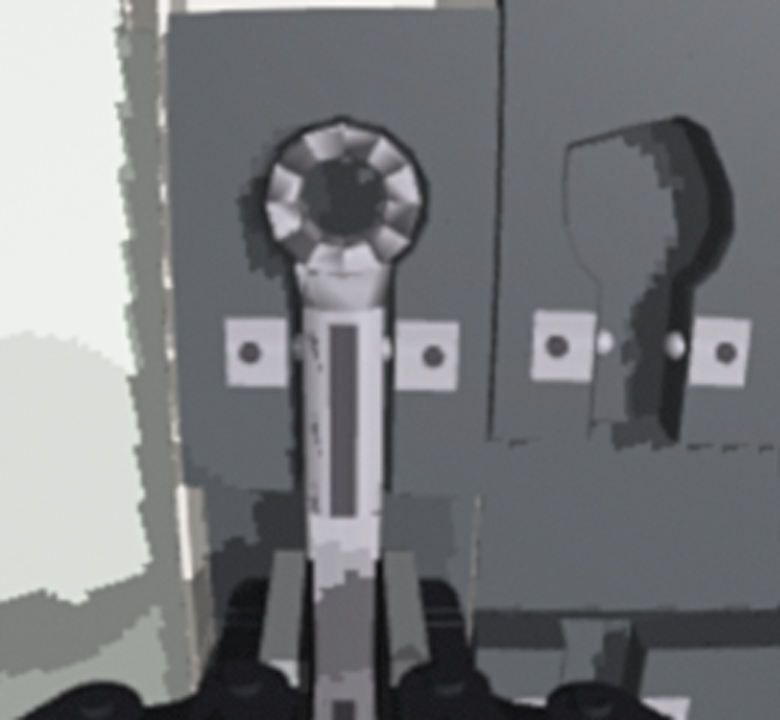

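Emit:
drive_tool --steps '[0.1,0,1.5,0,0,0,0.2,0,3,0,0,0,0.2,0,3,0,0,0]'

```text
time_s: 8.25
eef_pos: [0.6112, 0.0657, 0.0449]
ee_rot: [-3.141, -0.441, -0.163]
ft_force: [0.8, -0.6, -0.4]
width: 0.113
```

```bash
python3 - <<'E'
from h import *
plant([-48.0,-6.0,5],25)
E
```

```text
t 8.25 pos [0.6112 0.0657 0.0449] F [ 0.8 -0.6 -0.4] w 0.113  STEP [0.5 0.  3.4] [-0.05 -0.29 -0.03]
TCP in cradle mm [-48.2  -6.    8.4] F cradle [ 0.5 -0.5 -0.8] t 8.25
```

Emit:
drive_tool --steps '[0.3,0,1.5,0,0,0,0.4,0,3,0,0,0,0.4,0,3,0,0,0]'

```text
time_s: 8.55
eef_pos: [0.612, 0.0655, 0.0424]
ee_rot: [-3.141, -0.441, -0.163]
ft_force: [-2.2, 0.3, 1.9]
width: 0.111
```

```bash
python3 - <<'E'
from h import *
f=optics.grab_frame("wrist"); np.savez("w10.npz",**{k:np.array(v) for k,v in f.items()}); save(f,"w10.png",(200,60,460,300),3)
plant([-48.0,-6.0,3],25)
E
```

```text
t 8.6 pos [0.6121 0.0655 0.0424] F [-3.5  0.6  1.2] w 0.112  STEP [ 0.9 -0.   2.8] [-0.03 -0.24 -0.03]
TCP in cradle mm [-48.6  -6.    5.8] F cradle [-2.4 -0.   2.9] t 8.6
```

View pics/w10.png

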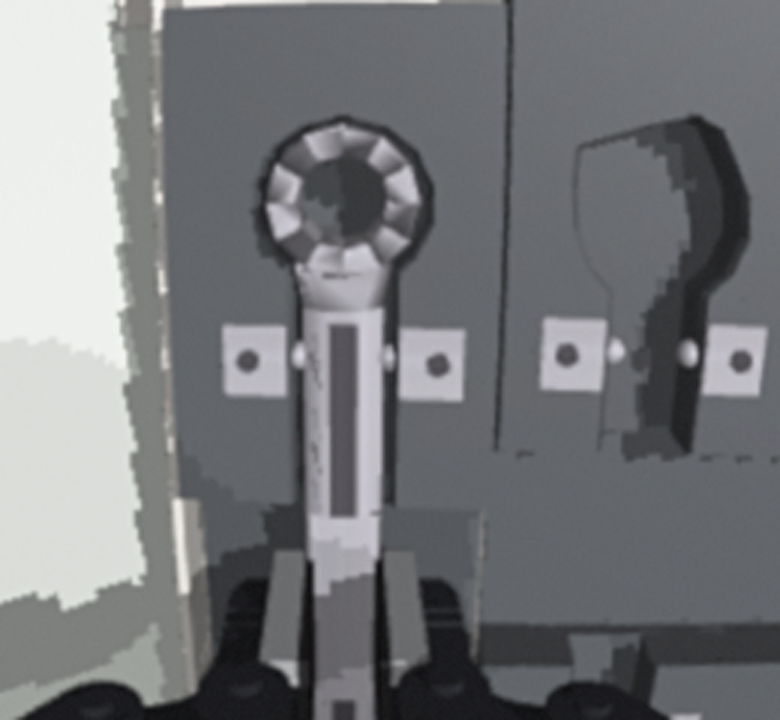

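Emit:
drive_tool --steps '[0.7,0,1.5,0,0,0,0.9,0,3,0,0,0,0.9,0,4,0,0,0]'

```text
time_s: 8.9
eef_pos: [0.6141, 0.0652, 0.0399]
ee_rot: [-3.141, -0.441, -0.163]
ft_force: [-12.3, 1.6, 18.1]
width: 0.113
```

```bash
python3 - <<'E'
from h import *
plant([-48.0,-6.0,1],25)
E
```

```text
t 8.9 pos [0.6141 0.0652 0.0399] F [-12.3   1.6  18.1] w 0.113  STEP [0.3 0.  1.6] [-0.03 -0.25 -0.04]
TCP in cradle mm [-48.2  -6.    2.6] F cradle [-1.7 -0.4 21.8] t 8.9
```

Emit:
drive_tool --steps '[0.1,0,1,0,0,0,0.2,0,2,0,0,0]'

```text
time_s: 9.1
eef_pos: [0.6141, 0.0652, 0.0395]
ee_rot: [-3.141, -0.441, -0.163]
ft_force: [-19.8, 3.0, 30.3]
width: 0.108
```

```bash
python3 - <<'E'
from h import *
f=optics.grab_frame("wrist"); np.savez("w11.npz",**{k:np.array(v) for k,v in f.items()}); save(f,"w11.png",(200,60,460,300),3)
plant([-48.0,-6.0,1],25)
P=cloud_fish(f);O,C=cradle();L=((P-O)@C)*1000
print("face",np.median(L[80:110,270:350,2]),"shaft",np.median(L[175:220,311:318,2]),"ring",np.median(L[103:108,306:322,2]))
E
```

```text
t 9.15 pos [0.6141 0.0652 0.0396] F [-16.9   0.8  23.6] w 0.109  STEP [ 0.4 -0.   1.4] [-0.01 -0.28 -0.02]
TCP in cradle mm [-48.3  -6.    2.4] F cradle [-2.7 -1.9 28.9] t 9.15
face 11.065429428645281 shaft 9.511995005561241 ring 11.859511924221792
```

View pics/w11.png

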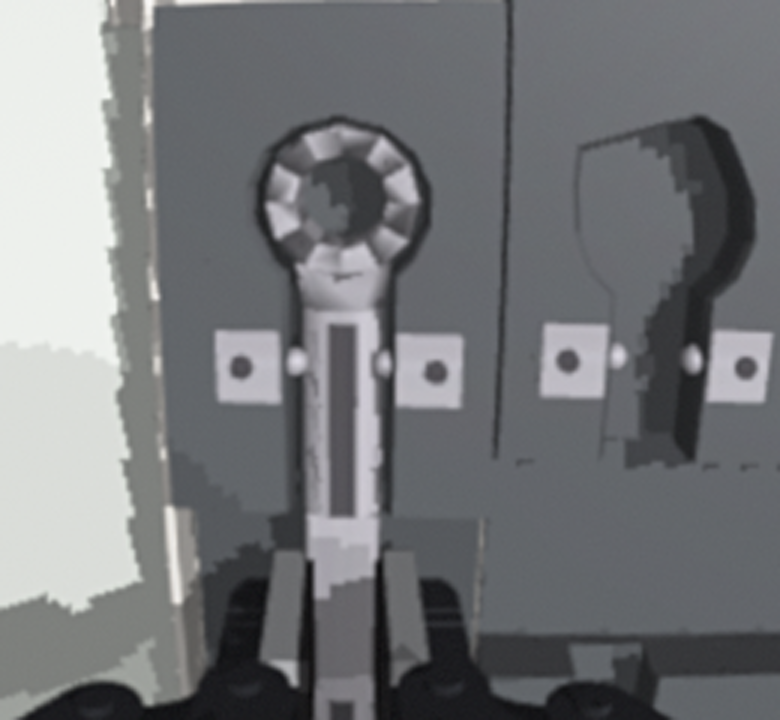

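Emit:
drive_tool --steps '[0,0,-1.5,0,0,0,0,0,-1.5,0,0,0,0,0,-1.5,0,0,0]' --fingers 190

```text
time_s: 9.45
eef_pos: [0.6169, 0.0649, 0.039]
ee_rot: [-3.14, -0.443, -0.163]
ft_force: [-0.3, -0.4, -0.1]
width: 0.255
```

Emit:
drive_tool --steps '[0,0,-15,0,0,0,0,0,-50,0,0,0,0,0,-70,0,0,0,0,0,-70,0,0,0]'

```text
time_s: 9.85
eef_pos: [0.5868, 0.0699, 0.1042]
ee_rot: [-3.14, -0.445, -0.163]
ft_force: [-0.0, 0.4, 0.1]
width: 0.253
```

```bash
python3 - <<'E'
from h import *
f=optics.grab_frame("wrist"); np.savez("w12.npz",**{k:np.array(v) for k,v in f.items()}); save(f,"w12.png",(200,60,460,300),3)
where()
P=cloud_fish(f);O,C=cradle();L=((P-O)@C)*1000
np.save("L12.npy",L)
E
```

```text
TCP in cradle mm [-40.2  -5.9  71.1] F cradle [ 0.5  0.1 -0.4] t 9.9
```

View pics/w12.png

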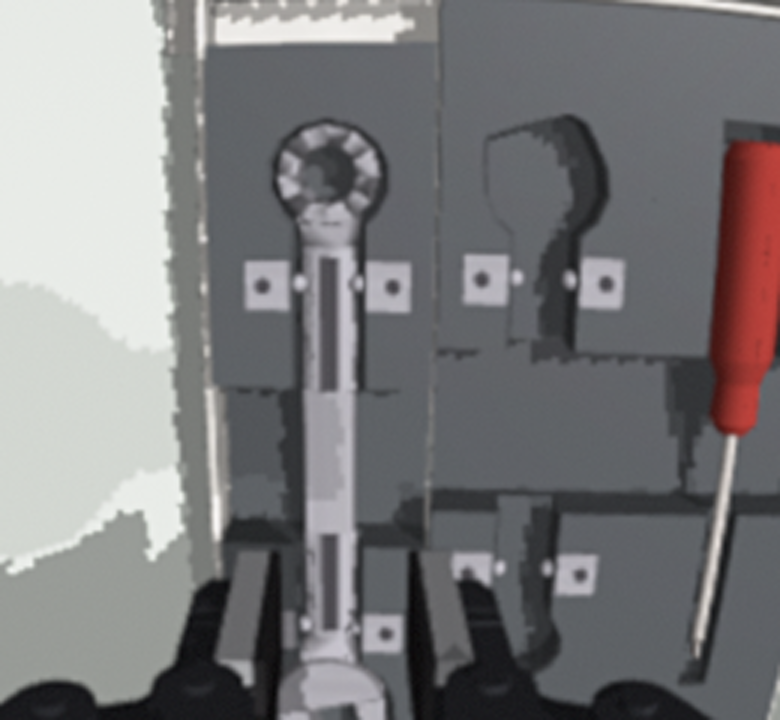

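```bash
python3 - <<'E'
from h import *
L=np.load("L12.npy")
f=load("w12")
def md(u0,u1,v0,v1): return np.median(L[v0:v1,u0:u1].reshape(-1,3),0).round(1)
print("face near ring",md(285,290,110,130),md(330,340,110,130),"ring top",md(300,318,101,104),"shaft near ring",md(306,312,150,185),"shaft far",md(306,312,240,265),"face far",md(325,335,245,262),"open head",md(295,325,284,292))
plant([-48,62.5,22],22)
E
```

```text
face near ring [-62.8  62.3  11.1] [-31.6  62.3  11.1] ring top [-48.8  73.7   6.3] shaft near ring [-48.9  29.9   9.4] shaft far [-49.4 -35.    9.4] face far [-33.6 -34.2  11.1] open head [-48.7 -65.4  12. ]
t 9.9 pos [0.5871 0.0698 0.1032] F [ 0.6  0.  -0.1] w 0.255  STEP [ -3.9 -68.3  49.7] [-0.07 -3.45 -0.05]
TCP in cradle mm [-40.2  -5.9  71.1] F cradle [ 0.5  0.1 -0.4] t 9.9
```

```bash
python3 - <<'E'
from h import *
f=load("w2"); P=cloud_fish(f)
c,a,t,n=wrench(P,(40,10,130,140),.057,(0,-1)); print(c,a,np.degrees(np.arctan2(a[1],a[0])))
plan([.45,.18,.17],down(0))
E
```

```text
ends [-67.06908108  67.58078836] shaft w 10.725577095614845
[0.45578733 0.22562349] [ 0.31956103 -0.94756567] -71.36361944750756
t 9.9 pos [0.5871 0.0698 0.1032] F [ 0.6  0.  -0.1] w 0.255  STEP [-109.6  -86.7 -126. ] [  1.99 -25.4   -9.18]
```

```bash
python3 - <<'E'
from h import *
plan([.4564,.2237,.09],down(np.radians(18.6)))
print([x[0].round(2) for x in iks([.4564,.2237,.002],down(np.radians(18.6))) if x[1]])
E
```

```text
t 9.9 pos [0.5871 0.0698 0.1032] F [ 0.6  0.  -0.1] w 0.255  STEP [-144.7 -130.7  -54.1] [  6.12 -24.97 -27.47]
[array([ 0.24,  0.77,  1.87, -0.  ,  0.5 , -0.09])]
```

Emit:
drive_tool --steps '[-145,-131,-54,6.1,-25,-27.5,-145,-131,-54,6.1,-25,-27.5,-145,-131,-54,6.1,-25,-27.5,-145,-131,-54,6.1,-25,-27.5,-145,-131,-54,6.1,-25,-27.5]' --fingers 165

```text
time_s: 10.4
eef_pos: [0.4524, 0.2269, 0.0878]
ee_rot: [-3.14, 0.009, 0.332]
ft_force: [1.1, -0.8, -0.0]
width: 0.353
```

```bash
python3 - <<'E'
from h import *
plan([.4564,.2237,.06],down(np.radians(18.6)))
E
```

```text
t 10.4 pos [0.4524 0.2269 0.0878] F [ 1.1 -0.8 -0. ] w 0.353  STEP [ 3.   4.4 27.7] [-0.09  0.54  0.44]
```

Emit:
drive_tool --steps '[2,3.5,40,0,0.5,0.4,2,3.5,55,0,0.5,0.4,2,3.5,60,0,0.5,0.4,2,3.5,60,0,0.5,0.4]'

```text
time_s: 10.8
eef_pos: [0.4579, 0.221, 0.0277]
ee_rot: [-3.141, -0.003, 0.318]
ft_force: [0.2, -0.7, 0.2]
width: 0.352
```

```bash
python3 - <<'E'
from h import *
f=optics.grab_frame("wrist"); np.savez("w13.npz",**{k:np.array(v) for k,v in f.items()}); save(f,"w13.png",(120,60,520,340),2)
P=cloud_fish(f)
plan([.4564,.2237,.0015],down(np.radians(18.6)))
E
```

```text
t 10.85 pos [0.4583 0.2212 0.0286] F [-0.2 -0.4 -0.4] w 0.354  STEP [-1.2 -3.  27.1] [-0.02 -0.27 -0.39]
```

View pics/w13.png

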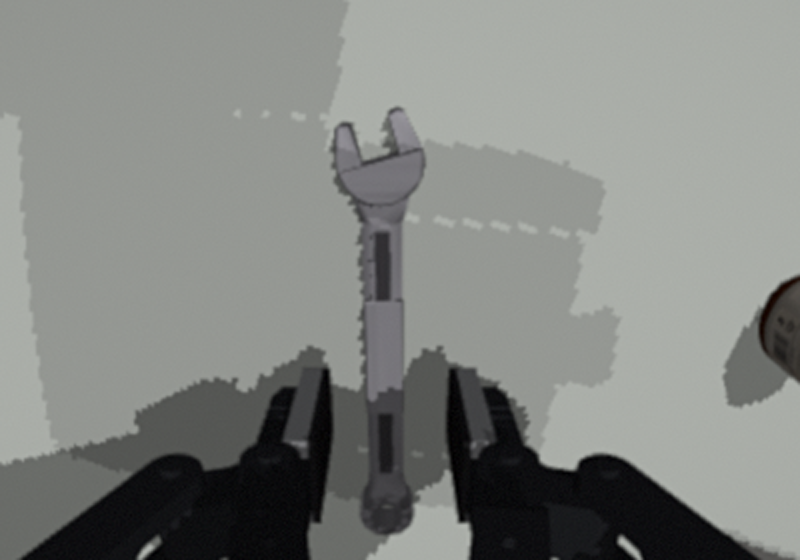

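Emit:
drive_tool --steps '[-1.2,-3,10,0,0,-0.4,-1.2,-3,20,0,0,-0.4,-1.2,-3,26.5,0,0,-0.4,-1.2,-3,26.5,0,0,-0.4]'

```text
time_s: 11.25
eef_pos: [0.4555, 0.2237, 0.0018]
ee_rot: [-3.141, -0.004, 0.325]
ft_force: [-0.1, 0.3, 0.8]
width: 0.353
```

Emit:
drive_tool --steps '[0,0,0,0,0,0,0,0,0,0,0,0,0,0,0,0,0,0]' --fingers 255 --newtons 60

```text
time_s: 11.55
eef_pos: [0.4563, 0.2239, 0.003]
ee_rot: [-3.141, -0.006, 0.325]
ft_force: [0.2, -0.2, -0.4]
width: 0.1
```

Gripped (8.5 mm reading). Lift.

Emit:
drive_tool --steps '[0,0,-45,0,0,0,0,0,-90,0,0,0,0,0,-120,0,0,0]'

```text
time_s: 11.85
eef_pos: [0.4561, 0.2237, 0.1248]
ee_rot: [-3.141, -0.008, 0.325]
ft_force: [0.7, -0.2, -1.8]
width: 0.1
```

```bash
python3 - <<'E'
from h import *
plant([0,5.2,60],25)
plant([0,5.2,45],25)
E
```

```text
t 11.85 pos [0.4561 0.2237 0.1248] F [ 0.7 -0.2 -1.8] w 0.1  STEP [115.7 196.9  11.9] [-6.22 24.08 27.44]
TCP in cradle mm [-162.8  124.9  167.1] F cradle [-0.3 -0.  -1.9] t 11.85
t 11.85 pos [0.4561 0.2237 0.1248] F [ 0.7 -0.2 -1.8] w 0.1  STEP [122.2 200.4  25. ] [-6.22 24.08 27.44]
TCP in cradle mm [-162.8  124.9  167.1] F cradle [-0.3 -0.  -1.9] t 11.85
```

Emit:
drive_tool --steps '[0,50,-10,-6.2,24.1,27.4,0,100,-20,-6.2,24.1,27.4,20,150,-20,-6.2,24.1,27.4,60,180,-20,-6.2,24.1,27.4,100,197,-20,-6.2,24.1,27.4]'

```text
time_s: 12.35
eef_pos: [0.6107, 0.0666, 0.1423]
ee_rot: [3.141, -0.431, -0.167]
ft_force: [0.5, -0.2, -2.5]
width: 0.1
```

```bash
python3 - <<'E'
from h import *
plant([0,5.2,45],25)
E
```

```text
t 12.35 pos [0.6107 0.0666 0.1423] F [ 0.5 -0.2 -2.5] w 0.1  STEP [  4.4 -10.5  47.9] [ 0.15  0.28 -0.22]
TCP in cradle mm [ 0.1 -5.1 93.1] F cradle [-0.8 -0.2 -2.5] t 12.35
```

Emit:
drive_tool --steps '[4,-10,25,0,0.2,-0.2,4,-10,46,0,0.2,-0.2,4,-10,46,0,0.2,-0.2]'

```text
time_s: 12.65
eef_pos: [0.6366, 0.0746, 0.1006]
ee_rot: [3.138, -0.434, -0.157]
ft_force: [-0.3, -0.1, -0.3]
width: 0.104
```

```bash
python3 - <<'E'
from h import *
f=optics.grab_frame("wrist"); np.savez("w14.npz",**{k:np.array(v) for k,v in f.items()}); save(f,"w14.png",(200,60,460,300),3)
P=cloud_fish(f); O,C=cradle(); L=((P-O)@C)*1000
m=(L[...,2]>25)&(L[...,2]<65); m[:95]=0; m[250:]=0; m[:,:285]=0; m[:,345:]=0
q=L[m]
print("ymax",np.percentile(q[:,1],[99,99.8]))
for y0 in (15,25,35,45,55,65):
    s=q[np.abs(q[:,1]-y0)<4]
    if len(s)>10: print(y0,len(s),"xc",np.percentile(s[:,0],[2,98]).mean().round(2),"w",np.ptp(np.percentile(s[:,0],[2,98])).round(1),"z",np.median(s[:,2]).round(1))
plant([0,5.2,20],25)
E
```

```text
ymax [76.06281679 77.02313472]
15 231 xc 0.79 w 20.8 z 50.7
25 335 xc 0.41 w 10.3 z 50.0
35 354 xc 0.27 w 10.2 z 49.9
45 383 xc -0.2 w 10.9 z 49.9
55 599 xc 0.54 w 17.5 z 53.0
65 760 xc 0.23 w 21.5 z 52.9
t 12.7 pos [0.6363 0.0748 0.1017] F [-0.3 -0.1 -0.3] w 0.097  STEP [ 1.9  1.9 25.9] [0.05 0.09 0.26]
TCP in cradle mm [ 0.4  7.1 45.9] F cradle [-0.4 -0.1 -0.1] t 12.7
```

View pics/w14.png

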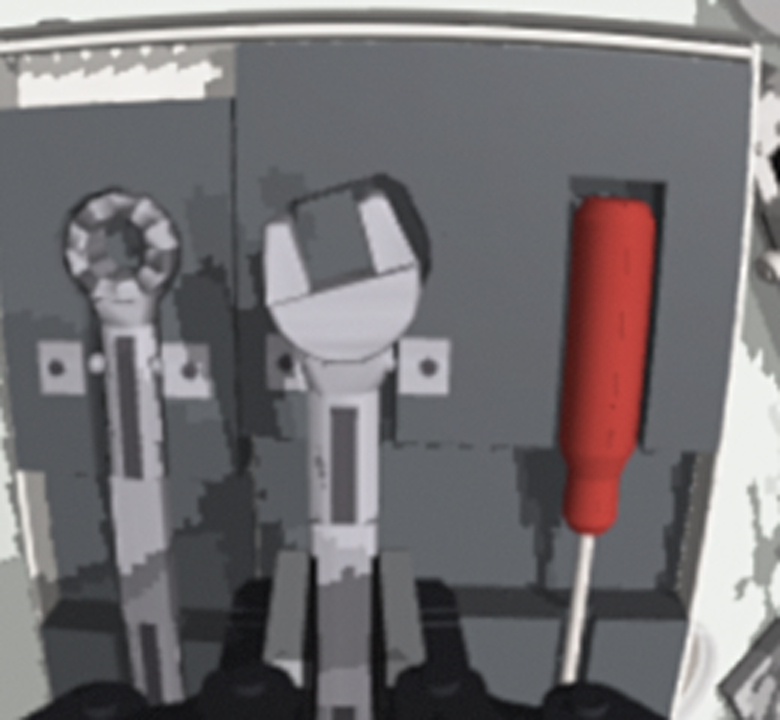

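Emit:
drive_tool --steps '[1,2,12,0,0.1,0.2,1.5,2,25,0,0.1,0.2,1.5,2,25,0,0.1,0.2,1.5,2,25,0,0.1,0.2]'

```text
time_s: 13.1
eef_pos: [0.6486, 0.0709, 0.0808]
ee_rot: [3.141, -0.439, -0.161]
ft_force: [0.6, 0.0, 0.7]
width: 0.102
```

```bash
python3 - <<'E'
from h import *
f=optics.grab_frame("wrist"); np.savez("w15.npz",**{k:np.array(v) for k,v in f.items()}); save(f,"w15.png",(200,60,460,300),3)
plant([0,5.0,13],25)
E
```

```text
t 13.15 pos [0.6487 0.071  0.0812] F [ 0.4  1.  -0.8] w 0.101  STEP [-0.5  0.3  8.8] [ 0.01 -0.2   0.06]
TCP in cradle mm [ 1.3  5.4 21.7] F cradle [-0.2  1.  -0.8] t 13.15
```

View pics/w15.png

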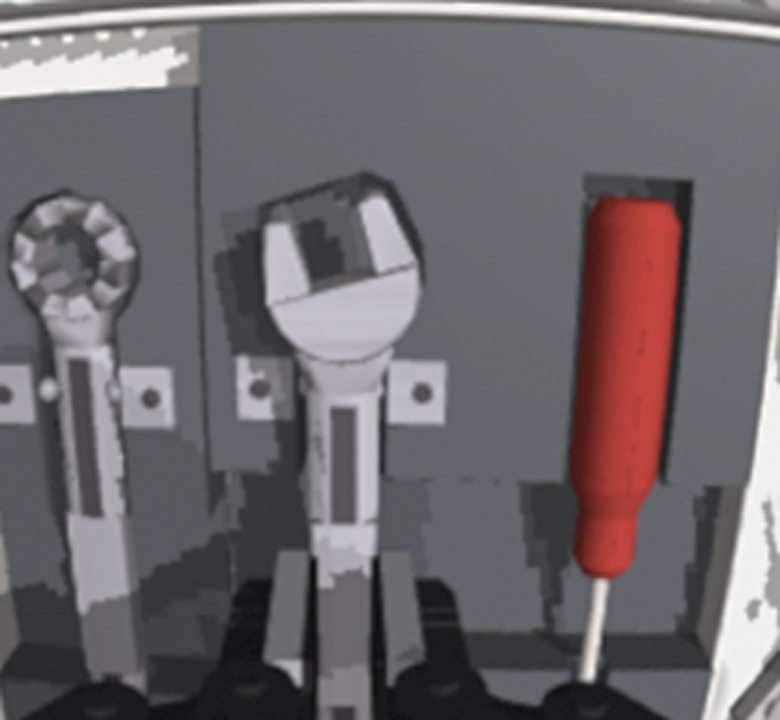

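Emit:
drive_tool --steps '[-0.5,0.3,4,0,0,0,-0.5,0.3,8.5,0,0,0,-0.5,0.3,8.5,0,0,0]'

```text
time_s: 13.45
eef_pos: [0.6519, 0.0702, 0.0728]
ee_rot: [3.141, -0.439, -0.161]
ft_force: [0.7, 0.1, -0.7]
width: 0.099
```

```bash
python3 - <<'E'
from h import *
f=optics.grab_frame("wrist"); np.savez("w16.npz",**{k:np.array(v) for k,v in f.items()}); save(f,"w16.png",(200,60,460,300),3)
plant([0,5.0,10],25)
E
```

```text
t 13.5 pos [0.6519 0.0702 0.0729] F [-0.4  0.5 -0.6] w 0.101  STEP [0.3 0.1 2.9] [ 0.01 -0.18  0.06]
TCP in cradle mm [-0.   5.1 12.9] F cradle [-0.7  0.4 -0.3] t 13.5
```

View pics/w16.png

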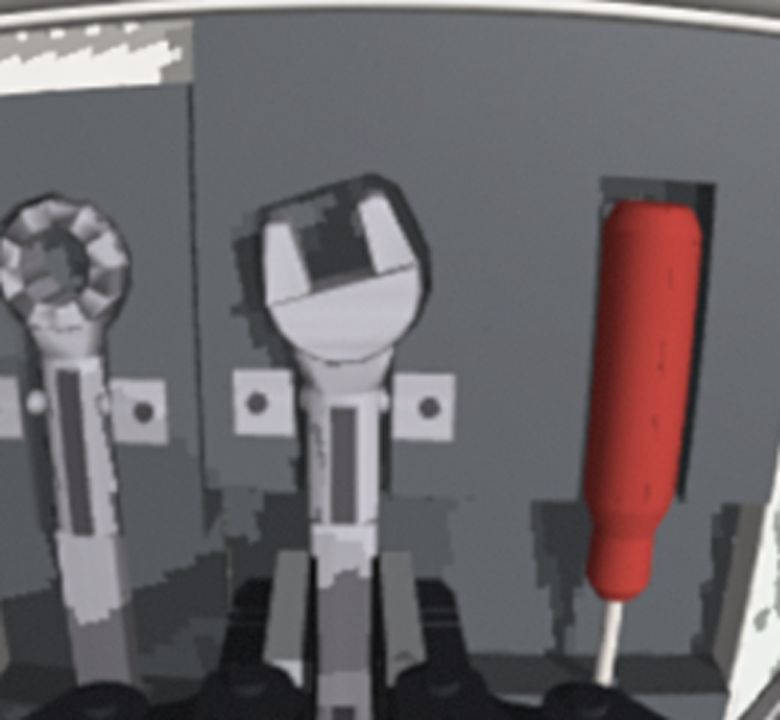

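Emit:
drive_tool --steps '[0.1,0,1.5,0,0,0,0.3,0,3,0,0,0,0.4,0,4.5,0,0,0,0.4,0,4.5,0,0,0]'

```text
time_s: 13.9
eef_pos: [0.6537, 0.0699, 0.0689]
ee_rot: [3.141, -0.439, -0.161]
ft_force: [-1.3, 0.6, -2.1]
width: 0.1
```

```bash
python3 - <<'E'
from h import *
plant([0,5.0,5],25)
E
```

```text
t 13.9 pos [0.6537 0.0699 0.0689] F [-1.3  0.6 -2.1] w 0.1  STEP [0.8 0.  3.5] [ 0.02 -0.14  0.06]
TCP in cradle mm [-0.5  5.   8.6] F cradle [-2.2  0.4 -1.1] t 13.9
```

Emit:
drive_tool --steps '[0.5,0,1.5,0,0,0,0.7,0,3,0,0,0,0.8,0,3.5,0,0,0]'

```text
time_s: 14.2
eef_pos: [0.6556, 0.0696, 0.066]
ee_rot: [3.141, -0.438, -0.161]
ft_force: [-2.2, 1.3, -1.5]
width: 0.101
```

```bash
python3 - <<'E'
from h import *
f=optics.grab_frame("wrist"); np.savez("w17.npz",**{k:np.array(v) for k,v in f.items()}); save(f,"w17.png",(200,60,460,300),3)
plant([0,5.0,3],25)
E
```

```text
t 14.25 pos [0.6557 0.0696 0.0658] F [-0.9  1.  -3.3] w 0.099  STEP [0.4 0.  1.8] [ 0.02 -0.11  0.06]
TCP in cradle mm [-0.2  5.   4.8] F cradle [-2.6  0.9 -2.3] t 14.25
```

View pics/w17.png

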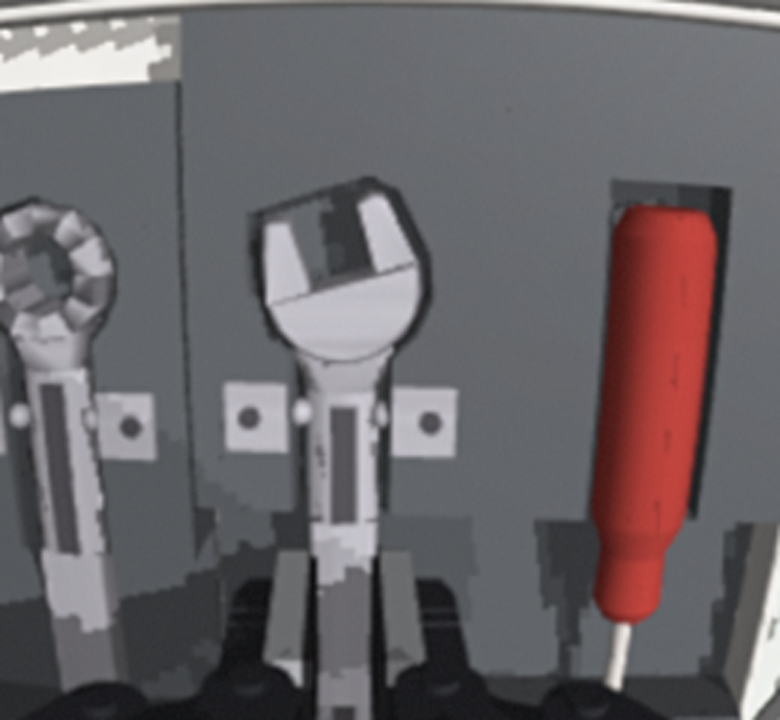

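Emit:
drive_tool --steps '[0.1,0,1.5,0,0,0,0.2,0,3,0,0,0,0.2,0,4.5,0,0,0]'

```text
time_s: 14.55
eef_pos: [0.6563, 0.0695, 0.0645]
ee_rot: [3.14, -0.439, -0.16]
ft_force: [-22.0, 1.8, 31.7]
width: 0.096
```

```bash
python3 - <<'E'
from h import *
plant([0,5.0,1],25)
E
```

```text
t 14.55 pos [0.6563 0.0695 0.0645] F [-22.    1.8  31.7] w 0.096  STEP [0.6 0.  2.3] [ 0.05 -0.13  0.09]
TCP in cradle mm [-0.4  5.   3.4] F cradle [-3.1 -1.8 38.5] t 14.55
```

Emit:
drive_tool --steps '[0,0,-3,0,0,0,0,0,-3,0,0,0,0,0,-3,0,0,0]' --fingers 195

```text
time_s: 14.85
eef_pos: [0.6585, 0.0692, 0.0656]
ee_rot: [3.141, -0.442, -0.161]
ft_force: [0.3, -0.1, 1.0]
width: 0.237
```

Emit:
drive_tool --steps '[0,0,-15,0,0,0,0,0,-50,0,0,0,0,0,-90,0,0,0,0,0,-110,0,0,0,0,0,-110,0,0,0]'

```text
time_s: 15.35
eef_pos: [0.6114, 0.0773, 0.1684]
ee_rot: [-3.141, -0.446, -0.161]
ft_force: [-0.1, -0.9, -1.0]
width: 0.235
```

```bash
python3 - <<'E'
from h import *
f=optics.grab_frame("wrist"); np.savez("w18.npz",**{k:np.array(v) for k,v in f.items()}); save(f,"w18.png",(180,60,450,290),2.9)
P=cloud_fish(f); O,C=cradle(); L=((P-O)@C)*1000; np.save("L18.npy",L)
def at(x,y,r=3):
    d=np.hypot(L[...,0]-x,L[...,1]-y); k=(d<r)&(f["range_z"]>0)&(L[...,2]>5)&(L[...,2]<20); return (k.sum(),np.percentile(L[k][:,2],[50,90]).round(1)) if k.sum() else None
for nm,x,y in [("face",-24,50),("face",22,50),("face",20,-45),("Lring wall",-48,71.5),("Lring wall",-39,63),("Lopen",-48,-64),("Lopen",-48,-60),("Lshaft+",-48,44),("Lshaft-",-48,-40),("Sopen",0,54),("Sopen",-4,54),("Sring",0,-59),("Sring",0,-46),("Sshaft+",0,35),("Sshaft-",0,-30)]: print(nm,x,y,at(x,y))
where()
E
```

```text
face -24 50 (np.int64(38), array([10.7, 11.6]))
face 22 50 (np.int64(42), array([11.3, 11.9]))
face 20 -45 (np.int64(25), array([11. , 11.9]))
Lring wall -48 71.5 (np.int64(36), array([12.1, 12.8]))
Lring wall -39 63 (np.int64(38), array([11.6, 12.9]))
Lopen -48 -64 (np.int64(23), array([11.8, 12.7]))
Lopen -48 -60 (np.int64(35), array([11.7, 12.7]))
Lshaft+ -48 44 (np.int64(40), array([ 9.2, 10.2]))
Lshaft- -48 -40 (np.int64(29), array([9.3, 9.9]))
Sopen 0 54 (np.int64(43), array([12.1, 12.6]))
Sopen -4 54 (np.int64(44), array([12.1, 13.1]))
Sring 0 -59 (np.int64(40), array([11.3, 12.4]))
Sring 0 -46 (np.int64(29), array([11.6, 12.1]))
Sshaft+ 0 35 (np.int64(40), array([9.4, 9.9]))
Sshaft- 0 -30 (np.int64(34), array([ 9.2, 10.2]))
TCP in cradle mm [ 11.4   5.4 114.7] F cradle [ 0.5 -0.5  0. ] t 15.4
```

View pics/w18.png

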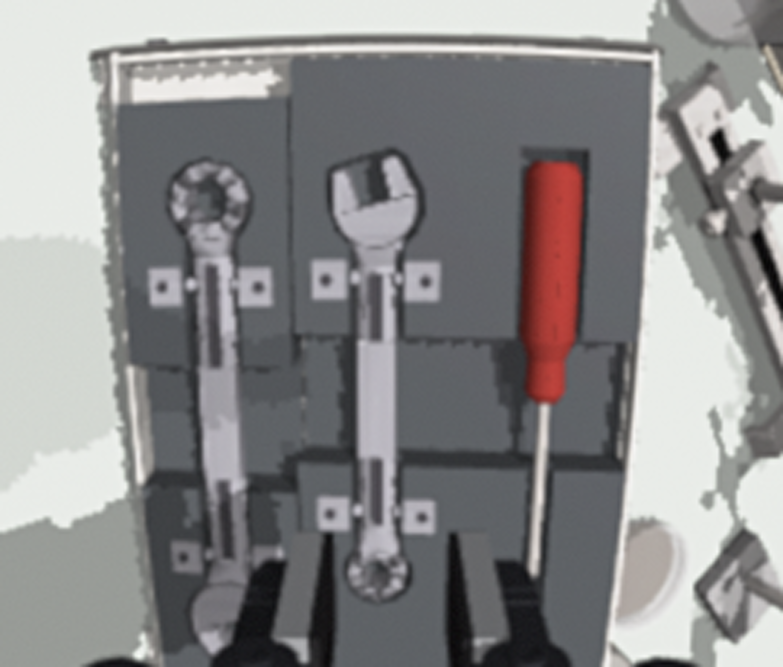

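```bash
python3 - <<'E'
from h import *
plant([0,57,22],20)
E
```

```text
t 15.4 pos [0.6114 0.0771 0.1668] F [ 0.4 -0.5  0.3] w 0.235  STEP [ -3.8 -51.6  93.4] [-0.03 -5.41  0.06]
TCP in cradle mm [ 11.4   5.4 114.7] F cradle [ 0.5 -0.5  0. ] t 15.4
```

Emit:
drive_tool --steps '[0,-35,30,0,-5.4,0,-4,-52,60,0,-5.4,0,-4,-52,85,0,-5.4,0,-4,-52,92,0,-5.4,0,-4,-52,92,0,-5.4,0]' --fingers 255

```text
time_s: 15.9
eef_pos: [0.6535, 0.1221, 0.0772]
ee_rot: [3.14, -0.342, -0.161]
ft_force: [-0.5, -0.2, -0.5]
width: -0.003
```

```bash
python3 - <<'E'
from h import *
plant([0,57,13],20)
E
```

```text
t 15.9 pos [0.6535 0.1221 0.0772] F [-0.5 -0.2 -0.5] w -0.003  STEP [ 4.9 -0.5  6.3] [0.07 0.42 0.05]
TCP in cradle mm [-3.7 56.5 20.1] F cradle [-0.6 -0.3 -0.2] t 15.9
```

Emit:
drive_tool --steps '[4,0,3,0,0,0,5,0,6,0,0,0,5,0,8,0,0,0,5,0,9,0,0,0]'

```text
time_s: 16.3
eef_pos: [0.6629, 0.121, 0.0747]
ee_rot: [3.141, -0.349, -0.162]
ft_force: [-4.5, -0.4, 10.3]
width: -0.002
```

```bash
python3 - <<'E'
from h import *
where()
E
```

```text
TCP in cradle mm [ 3.1 56.9 13.1] F cradle [ 1.4 -1.1 11.1] t 16.3
```

Emit:
drive_tool --steps '[-1,0,0.8,0,0,0,-1,0,0.8,0,0,0]'

```text
time_s: 16.5
eef_pos: [0.6628, 0.121, 0.0747]
ee_rot: [3.141, -0.351, -0.161]
ft_force: [-2.5, -2.4, 9.2]
width: 0.0
```

```bash
python3 - <<'E'
from h import *
where()
plant([0,-51,22],20)
E
```

```text
TCP in cradle mm [ 3.  57.  13.2] F cradle [ 2.8 -2.8  9. ] t 16.5
t 16.5 pos [0.6628 0.121  0.0747] F [-2.5 -2.4  9.2] w 0.0  STEP [ -4.6 108.   -8.2] [-0.01 -0.08  0.06]
TCP in cradle mm [ 3.  57.  13.2] F cradle [ 2.8 -2.8  9. ] t 16.5
```

Emit:
drive_tool --steps '[-4,10,-25,0,0,0,-4.5,58,-25,0,0,0,-4.5,106,-25,0,0,0,-4.5,108,-9,0,0,0,-4.5,108,-7,0,0,0]'

```text
time_s: 17.0
eef_pos: [0.6371, 0.0138, 0.0766]
ee_rot: [3.141, -0.345, -0.165]
ft_force: [0.3, -0.3, -1.3]
width: 0.002
```

```bash
python3 - <<'E'
from h import *
plant([0,-51,14],20)
E
```

```text
t 17.0 pos [0.6371 0.0138 0.0766] F [ 0.3 -0.3 -1.3] w 0.002  STEP [ 3.8 -2.   4.3] [ 0.08  0.25 -0.13]
TCP in cradle mm [ -2.9 -53.   18.9] F cradle [-0.3 -0.2 -1.3] t 17.0
```

Emit:
drive_tool --steps '[3,-1,2,0,0,0,4,-1,4.5,0,0,0,4,-1,6,0,0,0,4,-1,7.5,0,0,0]'

```text
time_s: 17.4
eef_pos: [0.6446, 0.0169, 0.0735]
ee_rot: [3.141, -0.349, -0.159]
ft_force: [-8.7, 0.0, 20.6]
width: -0.002
```

```bash
python3 - <<'E'
from h import *
where()
E
```

```text
TCP in cradle mm [  1.5 -48.7  12.7] F cradle [ 2.9 -1.4 22.1] t 17.4
```

```bash
python3 - <<'E'
from h import *
plant([-48,-66,40],20)
plant([-48,-66,20],20)
E
```

```text
t 17.4 pos [0.6446 0.0169 0.0735] F [-8.7  0.  20.6] w -0.002  STEP [-53.6  17.1 -18.2] [-0.02  0.01  0.18]
TCP in cradle mm [  1.5 -48.7  12.7] F cradle [ 2.9 -1.4 22.1] t 17.4
t 17.4 pos [0.6446 0.0169 0.0735] F [-8.7  0.  20.6] w -0.002  STEP [-50.1  17.2   1.5] [-0.02  0.01  0.18]
TCP in cradle mm [  1.5 -48.7  12.7] F cradle [ 2.9 -1.4 22.1] t 17.4
```

Emit:
drive_tool --steps '[0,0,-30,0,0,0,-40,12,-30,0,0,0,-52,17,-20,0,0,0,-50,17,0,0,0,0,-50,17,0,0,0,0]'

```text
time_s: 17.9
eef_pos: [0.5945, 0.0073, 0.0531]
ee_rot: [3.141, -0.344, -0.16]
ft_force: [0.1, -0.1, 0.7]
width: -0.0
```

```bash
python3 - <<'E'
from h import *
plant([-48,-66,13],20)
E
```

```text
t 17.9 pos [0.5945 0.0073 0.0531] F [ 0.1 -0.1  0.7] w -0.0  STEP [ 3.2 -0.3  5.6] [-0.01  0.29  0.12]
TCP in cradle mm [-50.1 -66.3  19.1] F cradle [ 0.5 -0.1  0.5] t 17.9
```

Emit:
drive_tool --steps '[2,0,3,0,0,0,3,0,5.5,0,0,0,3,0,7,0,0,0,3,0,8.5,0,0,0]'

```text
time_s: 18.3
eef_pos: [0.601, 0.0061, 0.0499]
ee_rot: [3.141, -0.349, -0.16]
ft_force: [-10.6, 2.1, 26.2]
width: -0.002
```

```bash
python3 - <<'E'
from h import *
where()
plant([-48,61,22],20)
E
```

```text
TCP in cradle mm [-46.1 -66.5  13. ] F cradle [ 3.7  0.4 28.1] t 18.3
t 18.3 pos [0.601  0.0061 0.0499] F [-10.6   2.1  26.2] w -0.002  STEP [  -3.3 -127.5   -8.6] [ 0.   -0.02  0.1 ]
TCP in cradle mm [-46.1 -66.5  13. ] F cradle [ 3.7  0.4 28.1] t 18.3
```

Emit:
drive_tool --steps '[-2,0,-25,0,0,0,-3,-45,-25,0,0,0,-3,-92,-25,0,0,0,-3,-127,-20,0,0,0,-3,-127,-7,0,0,0]'

```text
time_s: 18.8
eef_pos: [0.6176, 0.1366, 0.0549]
ee_rot: [-3.14, -0.352, -0.155]
ft_force: [-0.3, -0.5, 0.1]
width: 0.0
```

Emit:
drive_tool --steps '[0,0,0,0,0,0]'

```text
time_s: 18.9
eef_pos: [0.6153, 0.1328, 0.0519]
ee_rot: [3.14, -0.344, -0.159]
ft_force: [-0.3, -0.2, 0.0]
width: 0.004
```

```bash
python3 - <<'E'
from h import *
plant([-48,61,13],20)
E
```

```text
t 18.9 pos [0.6153 0.1328 0.0519] F [-0.3 -0.2  0. ] w 0.004  STEP [ 3.4 -0.1  4.4] [0.01 0.27 0.19]
TCP in cradle mm [-50.6  60.9  17.9] F cradle [-0.2 -0.3  0.1] t 18.9
```

Emit:
drive_tool --steps '[2,0,2,0,0,0,3,0,4.5,0,0,0,3,0,6,0,0,0,3,0,7,0,0,0]'

```text
time_s: 19.3
eef_pos: [0.6204, 0.1298, 0.0493]
ee_rot: [3.141, -0.347, -0.163]
ft_force: [-10.1, 0.2, 20.3]
width: -0.0
```

```bash
python3 - <<'E'
from h import *
where()
E
```

```text
TCP in cradle mm [-47.1  58.8  12.9] F cradle [ 1.5 -1.4 22.5] t 19.3
```

Emit:
drive_tool --steps '[-1,20,-40,0,0,0,-1,50,-80,0,0,0,-1,60,-125,0,0,0,-1,60,-125,0,0,0,-1,60,-125,0,0,0]'

```text
time_s: 19.8
eef_pos: [0.5689, 0.0776, 0.1662]
ee_rot: [3.141, -0.349, -0.164]
ft_force: [0.3, -0.2, 0.6]
width: 0.003
```

```bash
cat > chk.py <<'E'
from h import *
f=optics.grab_frame("wrist"); np.savez("w20.npz",**{k:np.array(v) for k,v in f.items()}); save(f,"w20.png",(180,40,450,270),2.9)
P=cloud_fish(f); O,C=cradle(); L=((P-O)@C)*1000
def at(x,y,r=3):
    d=np.hypot(L[...,0]-x,L[...,1]-y); k=(d<r)&(f["range_z"]>0)&(L[...,2]>5)&(L[...,2]<20); return (int(k.sum()),np.median(L[k][:,2]).round(1)) if k.sum() else None
for nm,x,y in [("face",-24,50),("face",22,50),("face",20,-45),("Lring",-48,71.5),("Lopen",-48,-62),("Lshaft+",-48,44),("Lshaft-",-48,-40),("Sopen",0,54),("Sring",0,-59),("Sshaft+",0,35),("Sshaft-",0,-30)]: print(nm,x,y,at(x,y))
where()
E
python3 chk.py
```

```text
face -24 50 (39, np.float64(10.6))
face 22 50 (37, np.float64(10.7))
face 20 -45 (29, np.float64(10.9))
Lring -48 71.5 (35, np.float64(12.0))
Lopen -48 -62 None
Lshaft+ -48 44 (35, np.float64(9.1))
Lshaft- -48 -40 (32, np.float64(9.2))
Sopen 0 54 (41, np.float64(12.1))
Sring 0 -59 (31, np.float64(11.4))
Sshaft+ 0 35 (33, np.float64(9.5))
Sshaft- 0 -30 (29, np.float64(9.1))
TCP in cradle mm [-26.2  -0.8 134.4] F cradle [ 0.  -0.6  0.2] t 19.85
```

View pics/w20.png

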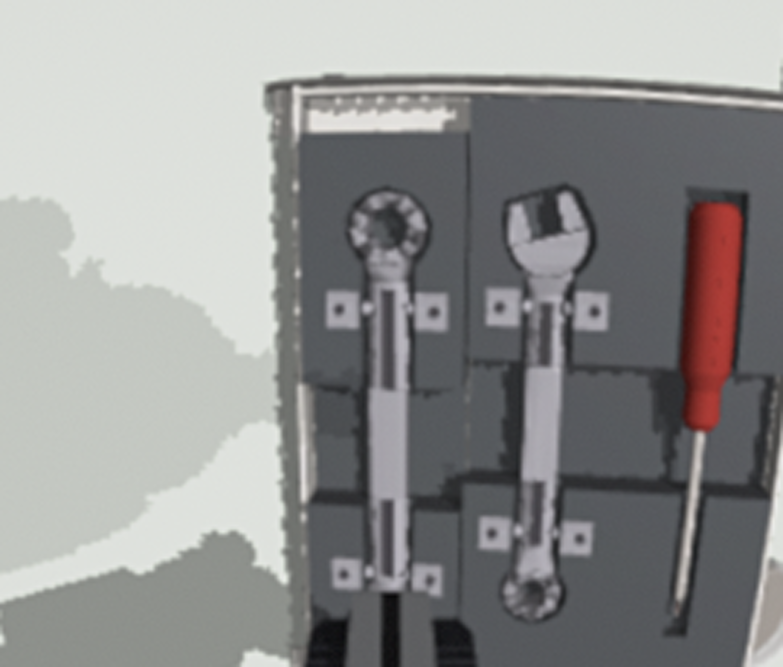

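```bash
python3 -c "
from cell import ticket; print(ticket.job_done())"
```

```text
the job is handed in; nothing more can be done
None
```

Both wrenches are back in their own cutouts in the tool rest and fully home, and I handed the job in at about 20 s. I gripped each by its middle, lined it up by eye with its shifted strip (large strip about 5 mm to the right, small about 5 mm to the left) and pressed it past the catches.

- **Tilt:** I tilted the tool 25° from vertical for both wrenches, not the full 30°. At 30° the arm could not reach the large recess from its wrist position, and I kept 25° for the small one too. Both wrenches still went in cleanly.
- **Pressing:** I pressed each of the four heads with the shut fingers at about 10–28 N; all stopped hard at nearly the same height (12.7–13.2 mm). The highest force I saw on the tool was about 38 N, while pushing the small wrench in.
- **Last checks:** In the final depth picture both shafts stand 9.1–9.5 mm above the recess floor at both ends (9 mm expected). Three of the heads stand 0.5–1.4 mm above the insert face (1 mm expected). The fingers hid the large open head in that picture. Before its press it read about 0.9 mm above the face, and it stopped at the same height as the others.
- **Bystanders:** I saw no contact with the other things on the bench, but I did not measure them again at the end. The gripper was clear of everything at hand-in.

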